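# Set and lock the gas regulator, then hold the lighter at the burner

### The arm

A 6-joint arm with a two-finger parallel gripper is mounted at the origin on a cart in front of the work surface, level with it; the furniture and walls round the work are solid. World frame = base frame: x ahead of the robot, y to its left, z up, the work surface at z = 0. Lengths are in m, angles in rad, forces in N, time in s.
With the tool pointing down it reaches from about 0.3 to 0.875 m from the base axis. Payload 6.4 kg.
Tool frame: the origin (TCP) lies at the very end of the fingers, on their centre line; the grasp point (between the pads) lies ctrl.grip_point_offset behind it (ctrl.grip_point_offset is the distance from the TCP to the grasp point, in m); z points along the fingers, x is the direction in which the jaws open and shut, and the axes are right-handed (so a half turn about z gives the same grasp; the last joint's range is limited). The gripper opens to 85 mm and grips with 20 to 120 N. Pads are 22 mm wide; open, the fingers measure 114 mm over their backs; the gripper's body (76 mm by 85 mm) begins 54 mm behind the grasp point. The pads swing forward as they close: fully open they stand 13 mm farther back than shut.
Start: joints at [-0.206, 0.181, 1.607, -0, 1.354, -0.206], TCP at [0.575, 0, 0.231] pointing down, gripper open.
Joint ranges: [-2.99, 2.99], [-0.89, 2.07], [0.3, 2.58], [-1.14, 4.28], [0, 2.63], [-3.12, 3.12]. Speed limits (rad/s): [2.57, 2.57, 3.01, 3.14, 3.14, 3.14].

### API

Orientations are given as a unit quaternion [w, x, y, z].
In Python, from bench import get_obs, viewer, workorder, ctrl gives the robot as it stands. The module is installed in compiled form; this text tells all that it offers.
- The arm moves only by the tool move_arm, never from a script. Its argument "increments" is a list of rows, each an object of numbers: "tx", "ty", "tz": the shift along the tool's x, y, z in m; "turn": the turn about the tool's z in degrees. A call has 1 to 20 rows; each row is the pose to reach, as a shift and turn from the pose commanded when the call began, along the tool's axes at that moment; what a row does not reach only later rows make up. A row lasts 1/12 s, in which the tool goes at most 41.7 mm and 7.16 degrees, less where a joint would pass 70% of its speed; a pose out of reach is approached as far as the arm can. A call with a gripper value outside its range is refused whole. "gripper" is the opening, from 0 (shut) to 1 (fully open), set as the call begins (left out, the last holds). The fingers move at their own pace and stop on an object; the grip force is fixed at half the most. Time passes only in rows, so rows that repeat a pose let the fingers close. It gives the time, the measured TCP pose, the force and the opening at its end, in the units of the state.
- get_obs(): the state, without advancing time (a new reading comes with each control period).
- viewer.camera(name): name is "scene" or "side" or "wrist"; returns (picture, depth): 420x560x3 uint8, red, green, blue; 420x560 float32, m along the optical axis (not along the pixel's ray), 0 where there is no reading.
- viewer.get_calibration(name): a dict with "intrinsics" (3x3 intrinsics, pixels), "k1" (the pictures are not rectified: a ray, as slopes to the right and down, at radius r is drawn at 1 + k1 r^2 times it, then the intrinsics apply), "origin" and "attitude" of the camera in the world. Camera axes: x right, y up, looking along -z (the intrinsics and any distortion apply to the point x, -y, -z); pixel columns grow to the right and rows downward; lengths in m; the calibration is good to about 2 mm. A picture is of the moment at which its call begins: read the wrist's pose just before it. get_calibration takes no time and is no camera call; for the wrist camera it gives the pose at the moment of the call.
- workorder.hand_in(): hands the job in, once; it reports no verdict.
The state is a dict: "time_s": time; "q": joint angles; "dq": joint speeds; "joint_efforts": joint torques, N m; "eef_pos": TCP position; "eef_rot": TCP orientation; "wrist_force": force on the tool from outside, world axes, zero at the start; "torque": the same for the moment, N m; "opening": opening from 0.0 (shut) to 1.0 (fully open).
Only numpy, scipy, OpenCV 4.12 (cv2) and the standard library are available. Lean on these libraries where they do the work, as an engineer would, in place of code of your own. Each camera call takes 0.05 s, during which the arm holds its last target.

### The job

Get the small table-top gas burner ready to light: turn its regulator knob so that the pointer stands at the long mark, then slide the metal lock hood fully home over the knob. Then draw the gas lighter up out of its stand and hold it slanting at about 45 degrees, nozzle downward, with the nozzle tip about 4 cm above the middle of the burner head and touching nothing. Finish like that, still holding the lighter there, and do not disturb the timer, the jar or the salt shaker.

Things in the scene. Friction and masses are not known exactly. Their poses are not given: they have to be found in the camera images.
- stove: Fixed table-top gas burner: steel box 230 x 230 mm, flat deck 45 mm above the table. Origin: centre of its underside; local x from front to back (front faces the robot at yaw 0), y left, z up. Burner head at local (10, 45) mm among four wire pan supports 44 to 68 mm from its axis, up to 79 mm above the table. Regulator knob at local (-55, -68) mm, lock hood behind it.
- burner_top (a point): Centre of the top face of the round dark burner head (70 mm in diameter), 70 mm above the table.
- regulator_knob (a joint): Angle (rad) of the black regulator knob: disc 42 mm in diameter, on it a bar grip 42 mm long, 12 mm thick, 12 to 32 mm above the deck; white pointer at one end of the bar. Grows clockwise seen from above, stops at 0 and 2.1; at 1.5 the pointer is at the long mark, towards the stove's local -x. Starts at 0.15 to 0.85; stays where left (friction 0.04 N m).
- knob_grip (a point): On the knob's axis, at the middle of the bar grip's height, 24 mm above the deck (69 mm above the table). Its x axis points along the bar towards the pointer, z up.
- knob_pointer (a point): Outer tip of the knob's white pointer nib, 27 mm from the knob axis.
- mark (a point): Middle of the long mark: a black ridge 14 mm long on the deck, straight in front of the knob (local -x), 40 mm from its axis. The other marks round the knob are small dots.
- lock_hood (a joint): Travel (m) of the lock hood, an aluminium tunnel 56 mm long, 64 mm wide, roof 42 mm above the deck, which passes over the knob at any angle. Slides along the stove's local x: 0 = centre 95 mm behind the knob axis, grows towards local -x (front), 0.095 = fully home at its stop, centred over the knob. Starts at 0 to 0.02; friction 2 N; stays where left.
- hood_grip (a point): Middle of the upper part of the upright fin on the hood's roof, 101 mm above the table: fin 8 mm thick along the stove's x, 38 mm wide along its y, standing from 42 to 64 mm above the deck, on the hood's centre. Its axes are the stove's.
- stand: Fixed lighter stand: dark round foot 84 mm in diameter and 10 mm high with an upright steel tube, outer diameter 30 mm, inner 21 mm, rim 105 mm above the table. Origin at the centre of its underside.
- lighter: Gas lighter, 193 mm long, about 0.12 kg, loose, upright in the stand's tube, nozzle down. Origin: nozzle tip (15 mm above the table at the start); local z from the tip to the handle's end. Steel nozzle 12 mm in diameter (z 0 to 90 mm), collar 36 mm in diameter resting on the tube's rim, black square handle 24 x 24 mm (z 100 to 190); small grey button on its +x face, +y and -y faces plain.
- lighter_grip (a point): Middle of the handle, on its axis, 150 mm from the nozzle tip (165 mm above the table at the start); same axes as the lighter.
- kitchen_timer: Bystander, leave alone: round kitchen timer with a ribbed red top, 66 mm in diameter, 57 mm high; origin at the centre of its underside.
- sample_jar_3: Bystander, leave alone: glass jar with a white lid, 62 mm in diameter, 75 mm high; origin at the centre of its underside.
- salt_shaker: Bystander, leave alone: salt shaker, 44 mm in diameter, 90 mm high; origin at the centre of its underside.
There are look-alikes about, which are no part of the job. Of the things that look like the lighter, the smallest one is meant.

How it is judged:
By the outcome, as a careful person would: the job done as asked, in the order asked, and still so for the second after the job is handed in, while the arm keeps its last pose, push and grip.
It also fails if it takes over 58 s, if anything falls off the work surface, if the arm or the gripper's body presses on something with over 40 N, if the wrist force passes 120 N, or if a joint passes its speed limit or range.

## Working session

There is one attempt and no reset: what is moved stays moved. The work goes in short steps, Python scripts to look and compute and a tool call to move; the robot and the scene stay as the last step left them, time stands still between calls to the robot, and variables do not carry over. Pictures are saved under pics/ and viewed, and the job is handed in when it is done.

Besides the shell and the picture viewer there is one more tool, called after "Request:" as name([rows], argument=value, ...), one row to a line, values as JSON. move_arm: Moves the arm, as the interface text tells. Its arguments: {"type":"object","properties":{"increments":{"type":"array"},"gripper":{"type":"number"}},"required":["increments"]}

```bash
mkdir -p pics; cat > h.py <<'E'
import numpy as np, cv2
from bench import get_obs, viewer, workorder, ctrl
from scipy.spatial.transform import Rotation as R
def Rq(q): return R.from_quat([q[1],q[2],q[3],q[0]]).as_matrix()
def snap(name,fn=None):
    c=viewer.get_calibration(name); p,d=viewer.camera(name)
    if fn: cv2.imwrite('pics/'+fn+'.png',p[:,:,::-1])
    np.savez('last_%s.npz'%name,p=p,d=d,K=c['intrinsics'],k1=c['k1'],o=c['origin'],a=np.array(c['attitude']))
    return p,d,c
def att(a):
    a=np.array(a,float); return a if a.shape==(3,3) else Rq(a)
class Cam:
    def __init__(s,name):
        z=np.load('last_%s.npz'%name); s.p=z['p'];s.d=z['d'];s.K=z['K'];s.k1=float(z['k1']);s.o=z['o'];s.R=att(z['a'])
    def slopes(s,uv):
        uv=np.atleast_2d(np.array(uv,float))
        D=np.array([s.k1,0,0,0,0])
        return cv2.undistortPoints(uv.reshape(-1,1,2),s.K,D).reshape(-1,2)
    def rays(s,uv):
        x=s.slopes(uv); return np.c_[x[:,0],-x[:,1],-np.ones(len(x))]@s.R.T
    def plane(s,uv,z):
        r=s.rays(uv); t=(z-s.o[2])/r[:,2]; return s.o+r*t[:,None]
    def pts(s,uv):
        uv=np.atleast_2d(np.array(uv,int)); r=s.rays(uv); return s.o+r*s.d[uv[:,1],uv[:,0]][:,None]
    def cloud(s):
        v,u=np.mgrid[0:420,0:560]; P=s.pts(np.c_[u.ravel(),v.ravel()]).reshape(420,560,3); P[s.d==0]=np.nan; return P
    def proj(s,P):
        q=(np.atleast_2d(P)-s.o)@s.R; x=q[:,0]/-q[:,2]; y=-q[:,1]/-q[:,2]; f=1+s.k1*(x*x+y*y)
        return np.c_[s.K[0,0]*x*f+s.K[0,2],s.K[1,1]*y*f+s.K[1,2]]
E
python3 - <<'E'
from h import *
print(get_obs()); print(ctrl.grip_point_offset)
for n in ['scene','side','wrist']:
    p,d,c=snap(n,n+'0'); print(n,c['origin'],c['attitude'],c['k1'],c['intrinsics'])
E
```

```text
{'time_s': 0.0, 'q': array([-2.06305957e-01,  1.81550782e-01,  1.60801262e+00,  1.31439550e-05,
        1.35381134e+00, -2.06290084e-01]), 'dq': array([ 0.00035014,  0.0002062 , -0.00032273,  0.00178558, -0.00015696,
       -0.0001411 ]), 'joint_efforts': array([ 3.41415571e-04, -4.44869328e+01, -3.51340663e+01, -2.51131587e-04,
        9.11703974e-03,  3.43231875e-05]), 'eef_pos': array([5.74441588e-01, 1.35128711e-04, 2.30376454e-01]), 'eef_rot': array([-1.88800673e-04,  9.99999603e-01, -9.35701730e-06, -8.70838761e-04]), 'wrist_force': array([ 0.35719846, -0.02673081, -0.09892001]), 'torque': array([ 0.04956353, -0.00922   , -0.05045286]), 'opening': 0.9985698119011813}
0.0187
scene [-0.41041111 -0.88021422  0.74727875] [ 0.76443884  0.46907077 -0.22229538 -0.38234884] 0.06061494671884709 [[501.61875656   0.         277.9772748 ]
 [  0.         501.61875656 211.63371563]
 [  0.           0.           1.        ]]
side [ 0.29712391 -1.11933425  0.5032912 ] [ 0.82375626  0.55713873 -0.06847211 -0.07958414] -0.13455137314339374 [[427.13231863   0.         289.82911549]
 [  0.         427.13231863 205.19811396]
 [  0.           0.           1.        ]]
wrist [0.57399423 0.06627263 0.37351984] [ 9.91169300e-01 -1.32599703e-01  8.18489741e-04  2.59768768e-04] -0.08595834356888604 [[369.91145337   0.         278.66434633]
 [  0.         369.91145337 214.54559193]
 [  0.           0.           1.        ]]
```

View pics/scene0.png

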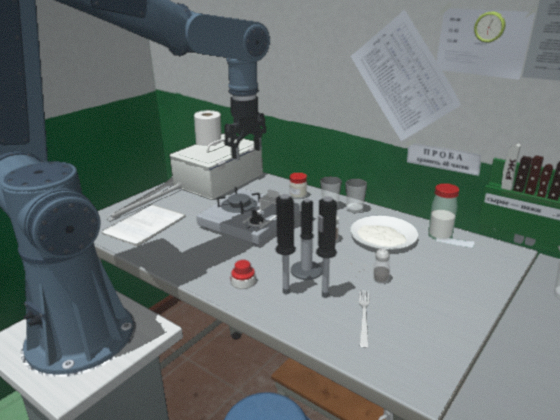

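View pics/side0.png

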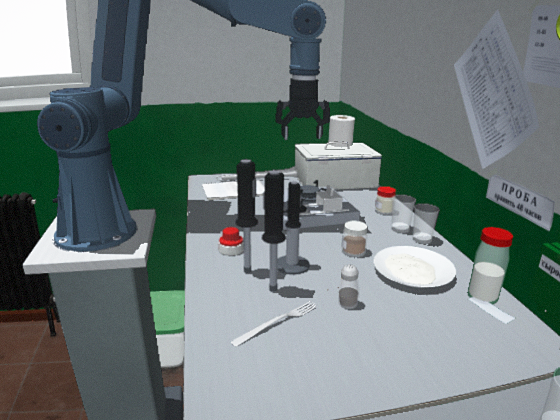

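View pics/wrist0.png

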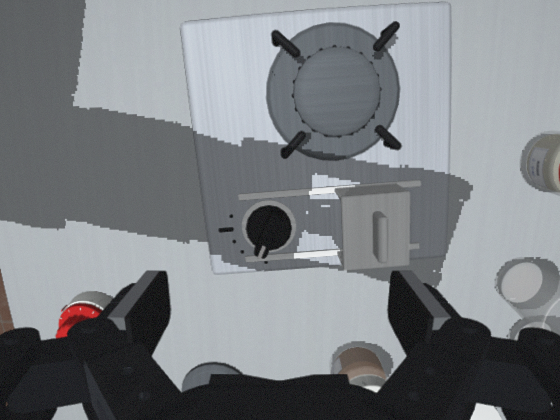

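```bash
python3 - <<'E'
from h import *
c=Cam('wrist')
# zoom knob
z=cv2.resize(c.p[130:290,200:440],None,fx=3.3,fy=3.3,interpolation=cv2.INTER_CUBIC); cv2.imwrite('pics/wz.png',z[:,:,::-1])
s=Cam('scene'); cv2.imwrite('pics/sz.png',cv2.resize(s.p[170:320,190:410],None,fx=3.5,fy=3.5,interpolation=cv2.INTER_CUBIC)[:,:,::-1])
s=Cam('side'); cv2.imwrite('pics/sdz.png',cv2.resize(s.p[140:320,180:400],None,fx=3.3,fy=3.3,interpolation=cv2.INTER_CUBIC)[:,:,::-1])
E
```

```text
(no output)
```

View pics/wz.png

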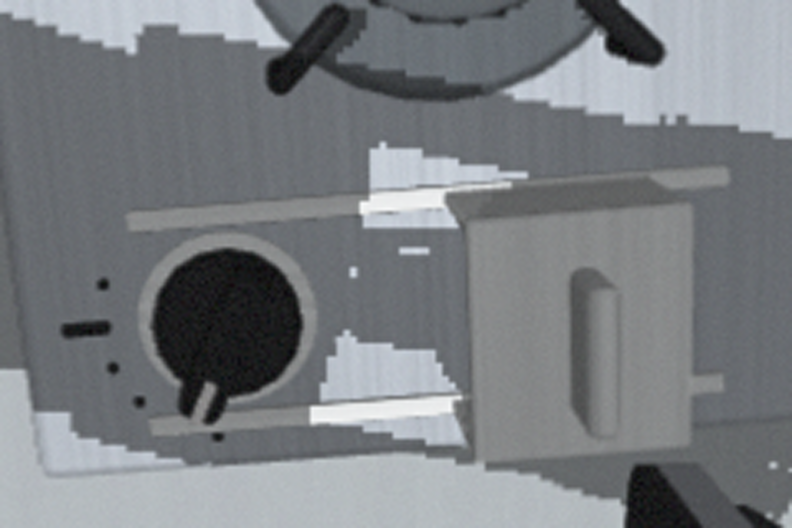

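View pics/sz.png

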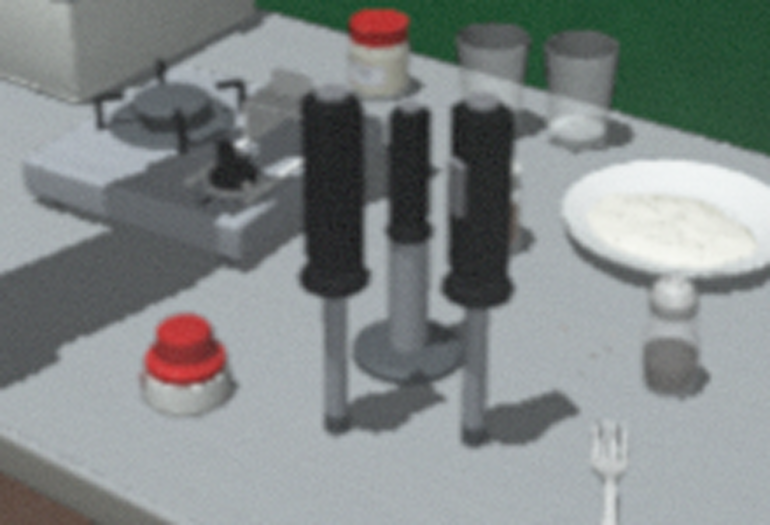

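View pics/sdz.png

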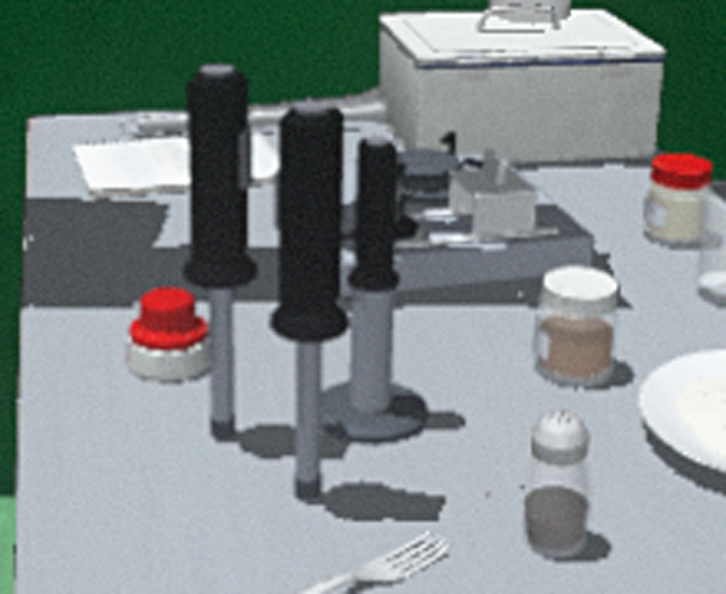

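```bash
python3 - <<'E'
from h import *
np.set_printoptions(precision=4,suppress=True)
c=Cam('wrist')
C=c.plane([[181,22],[450,2],[213,273]],0.045); print('deck corners',C)
f=C[0]-C[2]; print('yaw front edge',np.degrees(np.arctan2(-f[0],f[1])), np.linalg.norm(f)); b=C[1]-C[0]; print('yaw left edge',np.degrees(np.arctan2(b[1],b[0])),np.linalg.norm(b))
def w(x,y): return [200+x/3.3,130+y/3.3]
m=c.plane([w(65,330),w(109,327)],.046);print('mark',m,m.mean(0))
print('rails',c.plane([w(127,222),w(728,176)],.048),c.plane([w(150,427),w(722,382)],.048))
kd=c.plane([w(228,322)],.057);print('knob disc?',kd)
print('ring',c.plane([w(228,318)],.046))
print('pointer',c.plane([w(196,412)],.045+.02), c.pts([[262,254],[258,246]]))
print('burner',c.plane([[337,91]],.07))
print('hood fin',c.plane([w(603,290),w(603,435)],.109), 'roof corners',c.plane([w(470,210),w(690,205),w(692,445),w(485,462)],.087))
for n in['scene','side']:
    s=Cam(n); P=s.cloud()
    print(n)
    if n=='scene':
        def q(x,y): return [190+x/3.5,170+y/3.5]
        pts={'timer':q(185,390),'tallL':q(338,430),'tallR':q(473,440),'stand foot':q(408,352),'salt':q(672,385)}
        hs={'timer':.0,'tallL':0,'tallR':0,'stand foot':.01,'salt':0}
    else:
        def q(x,y): return [180+x/3.3,140+y/3.3]
        pts={'tallL':q(222,437),'tallR':q(308,495),'stand foot':q(373,408),'lighter top':q(377,143),'jar':q(578,375),'salt':q(557,545)}
        hs={'tallL':0,'tallR':0,'stand foot':.01,'lighter top':.208,'jar':0,'salt':0}
    for k in pts: print(k,pts[k],s.plane([pts[k]],hs[k]), s.pts([pts[k]]))
E
```

```text
deck corners [[ 0.4924  0.1422  0.045 ]
 [ 0.7161  0.1603  0.045 ]
 [ 0.51   -0.0819  0.045 ]]
yaw front edge 4.475627815939648 0.2247338966545192
yaw left edge 4.6438061051406505 0.22440221908015368
mark [[ 0.5186 -0.0379  0.046 ]
 [ 0.5311 -0.037   0.046 ]] [ 0.5248 -0.0375  0.046 ]
rails [[ 0.5372 -0.0063  0.048 ]
 [ 0.7016  0.0069  0.048 ]] [[ 0.5421 -0.0664  0.048 ]
 [ 0.706  -0.0529  0.048 ]]
knob disc? [[ 0.5649 -0.0321  0.057 ]]
ring [[ 0.5646 -0.0343  0.046 ]]
pointer [[ 0.5563 -0.0551  0.065 ]] [[ 0.5593 -0.0495  0.0773]
 [ 0.5559 -0.0423  0.077 ]]
burner [[0.6194 0.0845 0.07  ]]
hood fin [[ 0.6514 -0.0083  0.109 ]
 [ 0.6541 -0.0437  0.109 ]] roof corners [[ 0.6241  0.0054  0.087 ]
 [ 0.6776  0.0068  0.087 ]
 [ 0.6842 -0.0557  0.087 ]
 [ 0.631  -0.0601  0.087 ]]
scene
timer [242.85714285714286, 281.42857142857144] [[ 0.3634 -0.1555  0.    ]] [[ 0.3389 -0.1757  0.0238]]
tallL [286.57142857142856, 292.8571428571429] [[ 0.3904 -0.2744  0.    ]] [[ 0.3848 -0.2769  0.007 ]]
tallR [325.1428571428571, 295.7142857142857] [[ 0.4365 -0.357   0.    ]] [[ 0.4296 -0.3608  0.0081]]
stand foot [306.57142857142856, 270.57142857142856] [[ 0.4867 -0.2676  0.01  ]] [[ 0.4877 -0.2651  0.0102]]
salt [382.0, 280.0] [[ 0.5766 -0.4374 -0.    ]] [[ 0.5602 -0.4447  0.0124]]
side
tallL [247.27272727272728, 272.42424242424244] [[ 0.3892 -0.276   0.    ]] [[ 0.3878 -0.2825  0.005 ]]
tallR [273.33333333333337, 290.0] [[ 0.4352 -0.3575  0.    ]] [[ 0.4333 -0.3642  0.0045]]
stand foot [293.030303030303, 263.6363636363636] [[ 0.4969 -0.2706  0.01  ]] [[ 0.4965 -0.2717  0.0124]]
lighter top [294.24242424242425, 183.33333333333334] [[ 0.4937 -0.2723  0.208 ]] [[ 0.4943 -0.2674  0.2071]]
jar [355.1515151515151, 253.63636363636363] [[ 0.6656 -0.2307  0.    ]] [[ 0.6584 -0.2468  0.011 ]]
salt [348.7878787878788, 305.1515151515151] [[ 0.5762 -0.4396  0.    ]] [[ 0.5689 -0.453   0.0105]]
```

```bash
python3 - <<'E'
from h import *
np.set_printoptions(precision=4,suppress=True)
c=Cam('wrist')
z=cv2.resize(c.p[190:270,230:310],None,fx=7,fy=7,interpolation=cv2.INTER_CUBIC)
z=np.clip(z.astype(float)*2,0,255).astype(np.uint8)
ax=(c.proj([[.5647,-.0343,.077],[.5647,-.0343,.057],[.5647,-.0343,.045]])-[230,190]+.5)*7
for a in ax: cv2.circle(z,(int(a[0]),int(a[1])),3,(255,0,0),-1)
cv2.imwrite('pics/kz.png',z[:,:,::-1]); print(ax)
s=Cam('side')
for n in ['side','scene']:
    s=Cam(n); P=s.cloud()
    for nm,(x,y) in {'L':(.39,-.275),'R':(.436,-.357),'S':(.495,-.271)}.items():
        m=(np.hypot(P[...,0]-x,P[...,1]-y)<.03)
        q=P[m]; print(n,nm,np.nanmax(q[:,2]), [ (h,q[abs(q[:,2]-h)<.01][:,:2].mean(0)) for h in (.08,.15,.2)])
E
```

```text
[[271.0844 333.3894]
 [275.5848 283.2108]
 [278.0448 255.8006]]
side L 0.263531795497131 [(0.08, array([ 0.3875, -0.2778])), (0.15, array([ 0.3866, -0.285 ])), (0.2, array([ 0.3881, -0.2862]))]
side R 0.26399506948550855 [(0.08, array([ 0.4319, -0.3622])), (0.15, array([ 0.431 , -0.3698])), (0.2, array([ 0.4301, -0.369 ]))]
side S 0.2081365558246594 [(0.08, array([ 0.4926, -0.2699])), (0.15, array([ 0.4938, -0.2681])), (0.2, array([ 0.4935, -0.2665]))]
scene L 0.26688296916808196 [(0.08, array([ 0.3855, -0.2745])), (0.15, array([ 0.3804, -0.2784])), (0.2, array([ 0.3804, -0.2789]))]
scene R 0.2672193731062028 [(0.08, array([ 0.4312, -0.3603])), (0.15, array([ 0.4254, -0.3628])), (0.2, array([ 0.4234, -0.3633]))]
scene S 0.21041842514002762 [(0.08, array([ 0.4872, -0.2647])), (0.15, array([ 0.4901, -0.2638])), (0.2, array([ 0.4914, -0.2622]))]
```

View pics/kz.png

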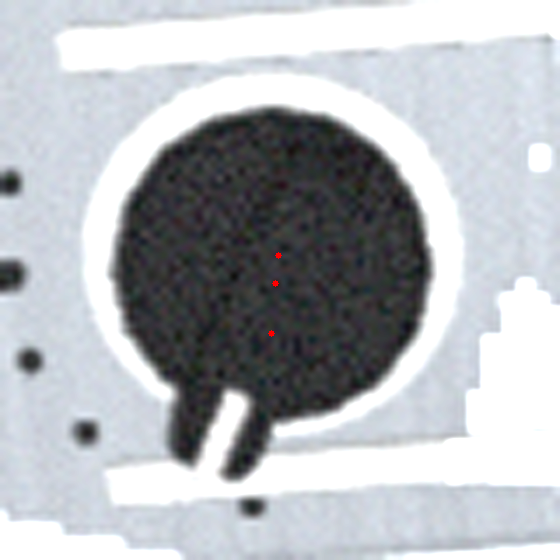

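Request:
move_arm([
  {"tx":-0.003,"ty":0.01,"tz":0.02,"turn":6},
  {"tx":-0.006,"ty":0.02,"tz":0.05,"turn":12},
  {"tx":-0.0103,"ty":0.0343,"tz":0.085,"turn":18},
  {"tx":-0.0103,"ty":0.0343,"tz":0.11,"turn":23},
  {"tx":-0.0103,"ty":0.0343,"tz":0.12,"turn":23},
  {"tx":-0.0103,"ty":0.0343,"tz":0.12,"turn":23},
  {"tx":-0.0103,"ty":0.0343,"tz":0.12,"turn":23},
], gripper=0.45)

```text
time_s: 0.73
eef_pos: [0.565, -0.0341, 0.1117]
eef_rot: [-0.0, 0.98, -0.198, -0.0]
wrist_force: [0.4, -0.1, 0.3]
opening: 0.453
```

```bash
python3 - <<'E'
from h import *
o=get_obs(); print(o['eef_pos'],o['eef_rot'],o['opening'],o['wrist_force']); print(Rq(o['eef_rot'])); snap('wrist','w1'); snap('side','s1')
E
```

```text
[ 0.56501641 -0.03412302  0.11168645] [-5.56035595e-05  9.80199733e-01 -1.98011291e-01 -9.61992288e-05] 0.45315736941844836 [ 0.43308291 -0.13335936  0.27429817]
[[ 9.21583039e-01 -3.88181239e-01 -1.66568652e-04]
 [-3.88181218e-01 -9.21583051e-01  1.47102255e-04]
 [-2.10609182e-04 -7.09081216e-05 -9.99999975e-01]]
```

View pics/w1.png

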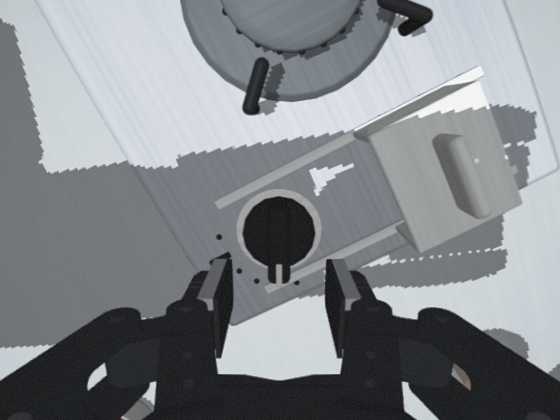

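Request:
move_arm([
  {"tz":0.02},
  {"tz":0.04},
  {"tz":0.049},
  {"tz":0.049},
  {"tz":0.049},
])

```text
validation failed for argument at $.in...
```

Request:
move_arm([
  {"tz":0},
  {"tz":0},
  {"tz":0},
  {"tz":0},
  {"tz":0},
  {"tz":0},
  {"tz":0},
], gripper=0)

```text
validation failed for argument at $.in...
```

```bash
python3 - <<'E'
from h import *
o=get_obs(); print(o['eef_pos'],o['opening'],o['wrist_force'],o['torque']);  snap('wrist','w2')
E
```

```text
[ 0.56633029 -0.03431527  0.11336405] 0.449012159286139 [ 0.42232909 -0.33558734  0.11148782] [-0.02898684  0.02579462  0.01226903]
```

View pics/w2.png

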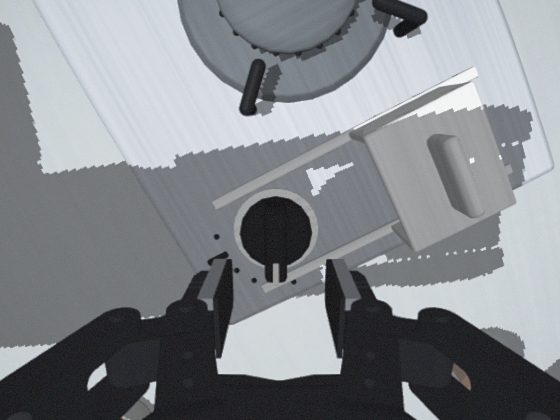

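Request:
move_arm([
  {"tx":0,"ty":0,"tz":0.02,"turn":0},
  {"tx":0,"ty":0,"tz":0.04,"turn":0},
  {"tx":0,"ty":0,"tz":0.049,"turn":0},
  {"tx":0,"ty":0,"tz":0.049,"turn":0},
  {"tx":0,"ty":0,"tz":0.049,"turn":0},
  {"tx":0,"ty":0,"tz":0.049,"turn":0},
])

```text
time_s: 1.38
eef_pos: [0.5658, -0.0345, 0.0638]
eef_rot: [0.0, 0.98, -0.199, 0.001]
wrist_force: [-0.1, -1.0, 0.4]
opening: 0.453
```

```bash
python3 - <<'E'
from h import *
o=get_obs(); print(o['eef_pos'],o['opening'],o['wrist_force'],o['torque'],o['dq']);  snap('wrist','w3')
o=get_obs(); print(o['eef_pos'])
E
```

```text
[ 0.56580883 -0.03447043  0.06375181] 0.453310335780243 [-0.09987458 -0.98706421  0.36829706] [0.05651529 0.07530203 0.0245084 ] [-0.00095384 -0.00493486 -0.0013026  -0.0018244  -0.00390937  0.00141092]
[ 0.56590531 -0.03450067  0.06384853]
```

View pics/w3.png

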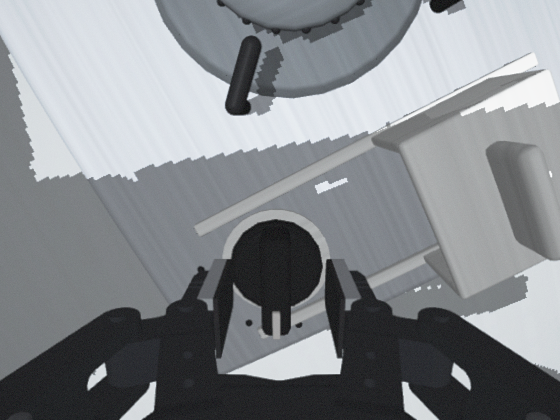

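Request:
move_arm([
  {"tx":0,"ty":0,"tz":0.002,"turn":0},
  {"tx":0,"ty":0,"tz":0.002,"turn":0},
  {"tx":0,"ty":0,"tz":0.002,"turn":0},
  {"tx":0,"ty":0,"tz":0.002,"turn":0},
  {"tx":0,"ty":0,"tz":0.002,"turn":0},
  {"tx":0,"ty":0,"tz":0.002,"turn":0},
  {"tx":0,"ty":0,"tz":0.002,"turn":0},
  {"tx":0,"ty":0,"tz":0.002,"turn":0},
], gripper=0)

```text
time_s: 2.1
eef_pos: [0.5647, -0.0342, 0.0611]
eef_rot: [-0.0, 0.98, -0.199, -0.0]
wrist_force: [-3.6, 0.3, 5.7]
opening: 0.13
```

```bash
python3 - <<'E'
from h import *
o=get_obs(); print(o['eef_pos'],o['opening'],o['wrist_force'],o['torque'],o['dq']);  snap('wrist','w4')
E
```

```text
[ 0.56470112 -0.03417731  0.06106606] 0.13049101783963413 [-3.56085677  0.3194577   5.74823337] [ 0.13591253  0.45502624 -0.00947064] [ 0.00079314 -0.00083564  0.00033435 -0.00180182 -0.00146975 -0.00020206]
```

View pics/w4.png

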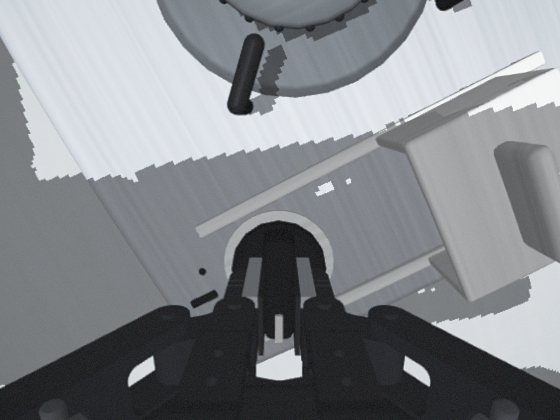

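Request:
move_arm([
  {"tx":0,"ty":0,"tz":0,"turn":6},
  {"tx":0,"ty":0,"tz":0,"turn":12},
  {"tx":0,"ty":0,"tz":0,"turn":18},
  {"tx":0,"ty":0,"tz":0,"turn":24},
  {"tx":0,"ty":0,"tz":0,"turn":30},
  {"tx":0,"ty":0,"tz":0,"turn":36},
  {"tx":0,"ty":0,"tz":0,"turn":42},
  {"tx":0,"ty":0,"tz":0,"turn":48},
  {"tx":0,"ty":0,"tz":0,"turn":54},
  {"tx":0,"ty":0,"tz":0,"turn":60},
  {"tx":0,"ty":0,"tz":0,"turn":62.5},
  {"tx":0,"ty":0,"tz":0,"turn":62.5},
  {"tx":0,"ty":0,"tz":0,"turn":62.5},
  {"tx":0,"ty":0,"tz":0,"turn":62.5},
])

```text
time_s: 3.32
eef_pos: [0.5642, -0.0336, 0.0611]
eef_rot: [0.0, 0.734, -0.679, -0.001]
wrist_force: [-5.4, 3.0, 6.9]
opening: 0.121
```

```bash
python3 - <<'E'
from h import *
o=get_obs(); r=Rq(o['eef_rot']); print(o['eef_pos'],o['opening'],o['wrist_force'],o['torque'],np.degrees(np.arctan2(r[1,0],r[0,0])),o['q']);  snap('wrist','w5')
E
```

```text
[ 0.5642282  -0.03364607  0.06106165] 0.1206101918149023 [-5.39727858  3.03738044  6.9167837 ] [ 0.48491356  0.74798529 -0.0207801 ] -85.49429063602642 [-2.69839972e-01  3.71775152e-01  1.74873990e+00  6.68163196e-04
  1.02244186e+00  1.22196766e+00]
```

View pics/w5.png

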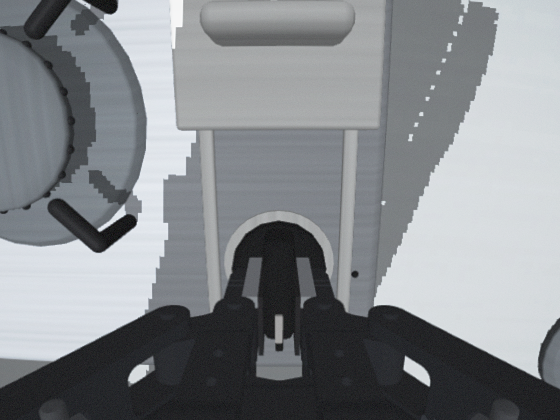

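Request:
move_arm([
  {"tx":0,"ty":0,"tz":0,"turn":0},
  {"tx":0,"ty":0,"tz":0,"turn":0},
  {"tx":0,"ty":0,"tz":0,"turn":0},
  {"tx":0,"ty":0,"tz":0,"turn":0},
  {"tx":0,"ty":0,"tz":-0.02,"turn":0},
  {"tx":0,"ty":0,"tz":-0.05,"turn":0},
  {"tx":0,"ty":0,"tz":-0.08,"turn":0},
  {"tx":0,"ty":0,"tz":-0.1,"turn":0},
  {"tx":0,"ty":0,"tz":-0.1,"turn":0},
  {"tx":0,"ty":0,"tz":-0.1,"turn":0},
], gripper=0.5)

```text
time_s: 4.2
eef_pos: [0.5658, -0.0347, 0.1617]
eef_rot: [-0.001, 0.734, -0.679, 0.002]
wrist_force: [0.8, 0.7, 0.5]
opening: 0.495
```

```bash
python3 - <<'E'
from h import *
np.set_printoptions(precision=4,suppress=True)
o=get_obs(); r=Rq(o['eef_rot']); print(o['eef_pos'],o['opening'],o['wrist_force'],np.degrees(np.arctan2(r[1,0],r[0,0])));  p,d,c=snap('wrist','w6')
cv2.imwrite('pics/w6z.png',cv2.resize(p[170:330,190:380],None,fx=4,fy=4,interpolation=cv2.INTER_CUBIC)[:,:,::-1])
E
```

```text
[ 0.5658 -0.0347  0.1617] 0.4945883992327882 [0.7756 0.6687 0.5091] -85.50705705841389
```

View pics/w6.png

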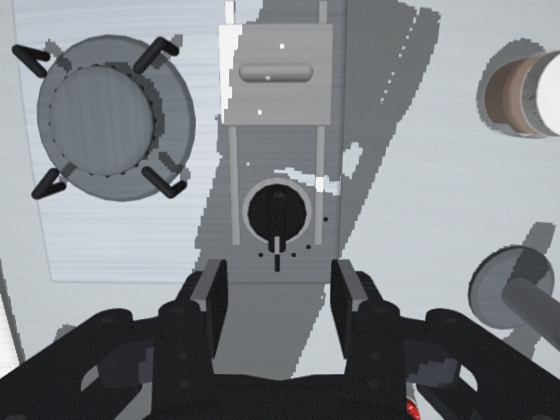

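View pics/w6z.png

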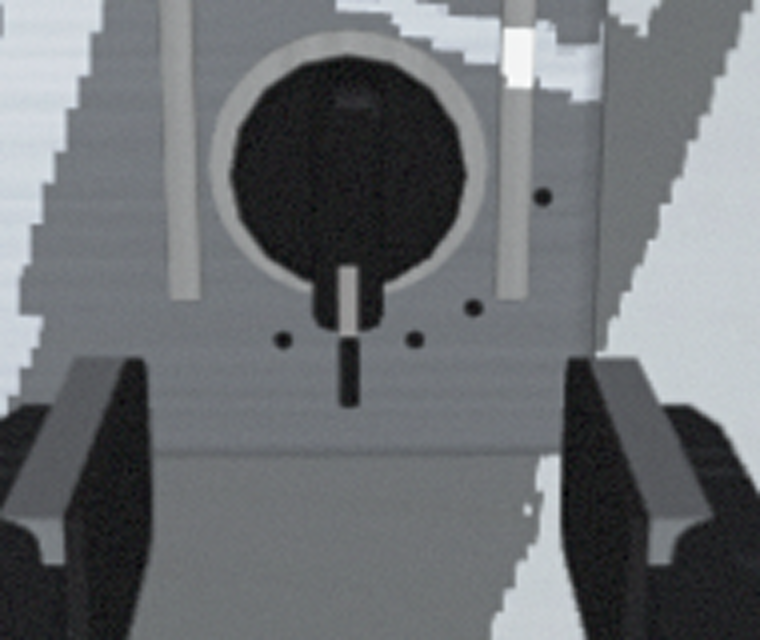

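```bash
python3 - <<'E'
from h import *
np.set_printoptions(precision=4,suppress=True)
c=Cam('wrist')
print('fin top ctr',c.plane([[276,72]],.109),'roof corners',c.plane([[218,25],[334,25],[330,125],[222,125]],.087).mean(0))
k=c.plane([w for w in [[277,213]]],.057);print('knob',k,'burner',c.plane([[101,121]],.07))
yaw=np.radians(4.55); kx=np.array([.5647,-.0343])
for t in (0,.005,.01): print(t,kx+(.095-t)*np.array([np.cos(yaw),np.sin(yaw)]))
r=Rq(get_obs()['eef_rot'])
print('tool shift to fin',(np.array([.653,-.0270,.09])-get_obs()['eef_pos'])@r)
E
```

```text
fin top ctr [[ 0.6522 -0.0268  0.109 ]] roof corners [ 0.6526 -0.0267  0.087 ]
knob [[ 0.5653 -0.0339  0.057 ]] burner [[0.62   0.0817 0.07  ]]
0 [ 0.6594 -0.0268]
0.005 [ 0.6544 -0.0272]
0.01 [ 0.6494 -0.0276]
tool shift to fin [-0.0004 -0.0886  0.0702]
```

Request:
move_arm([
  {"tx":0,"ty":-0.01,"tz":0,"turn":-7},
  {"tx":0,"ty":-0.03,"tz":0,"turn":-14},
  {"tx":0,"ty":-0.05,"tz":0,"turn":-21},
  {"tx":0,"ty":-0.07,"tz":0,"turn":-28},
  {"tx":0,"ty":-0.088,"tz":0,"turn":-35},
  {"tx":0,"ty":-0.088,"tz":0,"turn":-42},
  {"tx":0,"ty":-0.088,"tz":0,"turn":-49},
  {"tx":0,"ty":-0.088,"tz":0,"turn":-56},
  {"tx":0,"ty":-0.088,"tz":0,"turn":-63},
  {"tx":0,"ty":-0.088,"tz":0.005,"turn":-70},
  {"tx":0,"ty":-0.088,"tz":0.01,"turn":-77},
  {"tx":0,"ty":-0.088,"tz":0.02,"turn":-84},
  {"tx":0,"ty":-0.088,"tz":0.03,"turn":-90},
  {"tx":0,"ty":-0.088,"tz":0.03,"turn":-90},
  {"tx":0,"ty":-0.088,"tz":0.03,"turn":-90},
])

```text
time_s: 5.5
eef_pos: [0.6509, -0.0271, 0.1278]
eef_rot: [-0.001, 0.999, 0.038, -0.002]
wrist_force: [-0.6, -0.2, 0.2]
opening: 0.499
```

```bash
python3 - <<'E'
from h import *
np.set_printoptions(precision=4,suppress=True)
o=get_obs(); r=Rq(o['eef_rot']); print(o['eef_pos'],o['opening'],o['wrist_force'],np.degrees(np.arctan2(r[1,0],r[0,0])));  p,d,c=snap('wrist','w7')
E
```

```text
[ 0.6509 -0.0271  0.1278] 0.4987423771501283 [-0.6224 -0.1875  0.176 ] 4.310123189757773
```

View pics/w7.png

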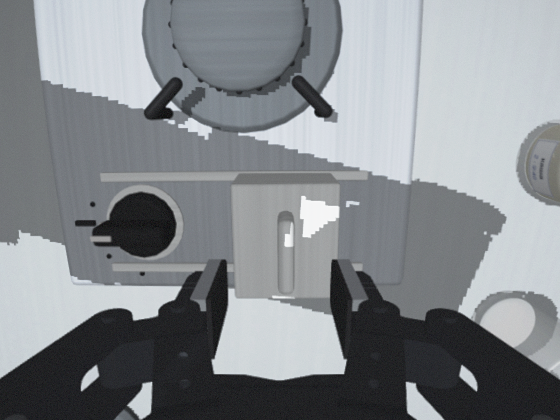

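Request:
move_arm([
  {"tx":0.001,"ty":0,"tz":0.015,"turn":0},
  {"tx":0.001,"ty":0,"tz":0.03,"turn":0},
  {"tx":0.001,"ty":0,"tz":0.037,"turn":0},
  {"tx":0.001,"ty":0,"tz":0.037,"turn":0},
  {"tx":0.001,"ty":0,"tz":0.037,"turn":0},
])

```text
time_s: 5.97
eef_pos: [0.6533, -0.0273, 0.0933]
eef_rot: [-0.0, 0.999, 0.039, -0.0]
wrist_force: [-0.2, -0.7, 0.6]
opening: 0.504
```

Request:
move_arm([
  {"tx":0,"ty":0,"tz":0,"turn":0},
  {"tx":0,"ty":0,"tz":0,"turn":0},
  {"tx":0,"ty":0,"tz":0,"turn":0},
  {"tx":0,"ty":0,"tz":0,"turn":0},
  {"tx":0,"ty":0,"tz":0,"turn":0},
  {"tx":0,"ty":0,"tz":0,"turn":0},
  {"tx":0,"ty":0,"tz":0,"turn":0},
], gripper=0)

```text
time_s: 6.55
eef_pos: [0.6541, -0.0274, 0.0945]
eef_rot: [0.0, 0.999, 0.039, 0.001]
wrist_force: [-2.0, 0.0, 6.0]
opening: 0.076
```

```bash
python3 - <<'E'
from h import *
np.set_printoptions(precision=4,suppress=True)
o=get_obs(); r=Rq(o['eef_rot']); print(o['eef_pos'],o['opening'],o['wrist_force'],np.degrees(np.arctan2(r[1,0],r[0,0])));  p,d,c=snap('wrist','w8')
E
```

```text
[ 0.6541 -0.0274  0.0945] 0.07623997850189441 [-1.9865  0.0033  5.9671] 4.501532091010359
```

View pics/w8.png

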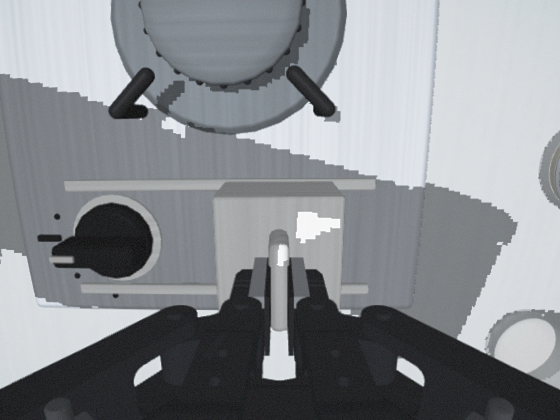

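Request:
move_arm([
  {"tx":-0.008,"ty":0,"tz":0,"turn":0},
  {"tx":-0.016,"ty":0,"tz":0,"turn":0},
  {"tx":-0.024,"ty":0,"tz":0,"turn":0},
  {"tx":-0.032,"ty":0,"tz":0,"turn":0},
  {"tx":-0.04,"ty":0,"tz":0,"turn":0},
  {"tx":-0.048,"ty":0,"tz":0,"turn":0},
  {"tx":-0.056,"ty":0,"tz":0,"turn":0},
  {"tx":-0.064,"ty":0,"tz":0,"turn":0},
  {"tx":-0.072,"ty":0,"tz":0,"turn":0},
  {"tx":-0.078,"ty":0,"tz":0,"turn":0},
  {"tx":-0.084,"ty":0,"tz":0,"turn":0},
  {"tx":-0.086,"ty":0,"tz":0,"turn":0},
  {"tx":-0.086,"ty":0,"tz":0,"turn":0},
  {"tx":-0.086,"ty":0,"tz":0,"turn":0},
])

```text
time_s: 7.77
eef_pos: [0.5679, -0.0345, 0.0945]
eef_rot: [0.001, 0.999, 0.039, 0.001]
wrist_force: [-1.0, -1.2, 8.0]
opening: 0.074
```

Request:
move_arm([
  {"tx":-0.001,"ty":0,"tz":0,"turn":0},
  {"tx":-0.002,"ty":0,"tz":0,"turn":0},
  {"tx":-0.002,"ty":0,"tz":0,"turn":0},
  {"tx":-0.002,"ty":0,"tz":0,"turn":0},
])

```text
time_s: 8.1
eef_pos: [0.5665, -0.0346, 0.0945]
eef_rot: [0.001, 0.999, 0.039, 0.001]
wrist_force: [0.9, 0.3, 5.8]
opening: 0.07
```

Request:
move_arm([
  {"tx":-0.001,"ty":0,"tz":0,"turn":0},
  {"tx":-0.002,"ty":0,"tz":0,"turn":0},
  {"tx":-0.002,"ty":0,"tz":0,"turn":0},
])

```text
time_s: 8.35
eef_pos: [0.5649, -0.0347, 0.0945]
eef_rot: [0.001, 0.999, 0.039, 0.002]
wrist_force: [3.9, -0.5, 4.9]
opening: 0.077
```

Request:
move_arm([
  {"tx":-0.001,"ty":0,"tz":0,"turn":0},
  {"tx":-0.002,"ty":0,"tz":0,"turn":0},
  {"tx":-0.002,"ty":0,"tz":0,"turn":0},
])

```text
time_s: 8.6
eef_pos: [0.5648, -0.0348, 0.0946]
eef_rot: [0.001, 0.999, 0.039, 0.004]
wrist_force: [12.3, 0.9, -1.4]
opening: 0.074
```

Request:
move_arm([
  {"tx":0,"ty":0,"tz":0,"turn":0},
  {"tx":0.002,"ty":0,"tz":0,"turn":0},
  {"tx":0.002,"ty":0,"tz":0,"turn":0},
  {"tx":0.002,"ty":0,"tz":0,"turn":0},
  {"tx":0.002,"ty":0,"tz":-0.02,"turn":0},
  {"tx":0.002,"ty":0,"tz":-0.06,"turn":0},
  {"tx":0.002,"ty":0,"tz":-0.1,"turn":0},
  {"tx":0.002,"ty":0.03,"tz":-0.14,"turn":0},
  {"tx":0,"ty":0.06,"tz":-0.17,"turn":0},
  {"tx":0,"ty":0.1,"tz":-0.2,"turn":0},
  {"tx":0,"ty":0.12,"tz":-0.21,"turn":0},
  {"tx":0,"ty":0.12,"tz":-0.21,"turn":0},
  {"tx":0,"ty":0.12,"tz":-0.21,"turn":0},
], gripper=0.7)

```text
time_s: 9.68
eef_pos: [0.5712, -0.156, 0.3043]
eef_rot: [0.0, 0.999, 0.038, 0.001]
wrist_force: [-0.2, 0.6, -0.9]
opening: 0.698
```

```bash
python3 - <<'E'
from h import *
np.set_printoptions(precision=4,suppress=True)
o=get_obs(); r=Rq(o['eef_rot']); print(o['eef_pos'],o['opening'],o['wrist_force'],np.degrees(np.arctan2(r[1,0],r[0,0])));  p,d,c=snap('wrist','w9'); snap('side','s9')
E
```

```text
[ 0.5712 -0.156   0.3043] 0.6981556347958819 [-0.2131  0.5972 -0.9258] 4.321884468803347
```

View pics/w9.png

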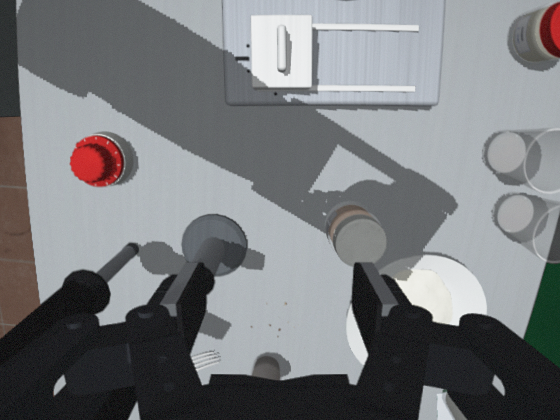

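View pics/s9.png

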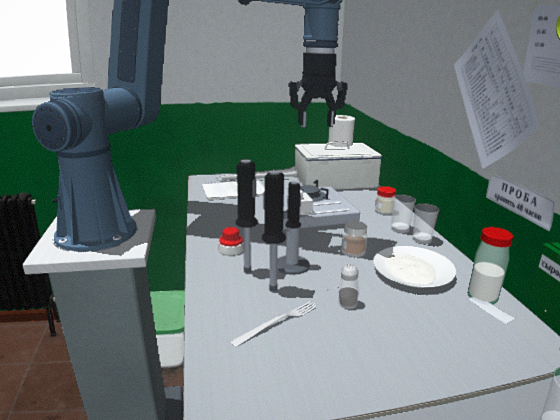

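Request:
move_arm([
  {"tx":-0.01,"ty":0.02,"tz":-0.02,"turn":0},
  {"tx":-0.025,"ty":0.05,"tz":-0.03,"turn":0},
  {"tx":-0.04,"ty":0.08,"tz":-0.03,"turn":0},
  {"tx":-0.06,"ty":0.11,"tz":-0.03,"turn":0},
  {"tx":-0.076,"ty":0.14,"tz":-0.03,"turn":0},
  {"tx":-0.076,"ty":0.14,"tz":-0.03,"turn":0},
  {"tx":-0.076,"ty":0.14,"tz":-0.03,"turn":0},
])

```text
time_s: 10.37
eef_pos: [0.5055, -0.2994, 0.3314]
eef_rot: [-0.001, 0.999, 0.038, -0.001]
wrist_force: [0.5, 0.6, -0.1]
opening: 0.701
```

```bash
python3 - <<'E'
from h import *
np.set_printoptions(precision=4,suppress=True)
o=get_obs(); r=Rq(o['eef_rot']); print(o['eef_pos'],o['opening'],o['wrist_force'],np.degrees(np.arctan2(r[1,0],r[0,0])));  p,d,c=snap('wrist','w10')
E
```

```text
[ 0.5055 -0.2994  0.3314] 0.7008807971827098 [ 0.5483  0.595  -0.1168] 4.410527456216635
```

View pics/w10.png

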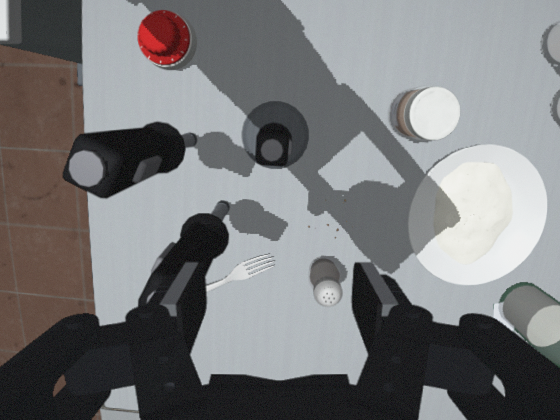

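```bash
python3 - <<'E'
from h import *
np.set_printoptions(precision=4,suppress=True)
c=Cam('wrist')
z=cv2.resize(c.p[95:180,225:325],None,fx=7,fy=7,interpolation=cv2.INTER_CUBIC)
z=np.clip(255*(z/255.)**.45,0,255).astype(np.uint8)
cv2.imwrite('pics/w10z.png',z[:,:,::-1])
print(c.plane([[272,149]],.208), c.plane([[275,134]],.01), c.plane([[280,122]],.01))
s=Cam('scene')
z=cv2.resize(s.p[190:245,290:325],None,fx=10,fy=10,interpolation=cv2.INTER_CUBIC)
cv2.imwrite('pics/s10z.png',np.clip(255*(z/255.)**.45,0,255).astype(np.uint8)[:,:,::-1])
E
```

```text
[[ 0.4964 -0.2576  0.208 ]] [[ 0.4961 -0.2566  0.01  ]] [[ 0.5011 -0.2417  0.01  ]]
```

View pics/w10z.png

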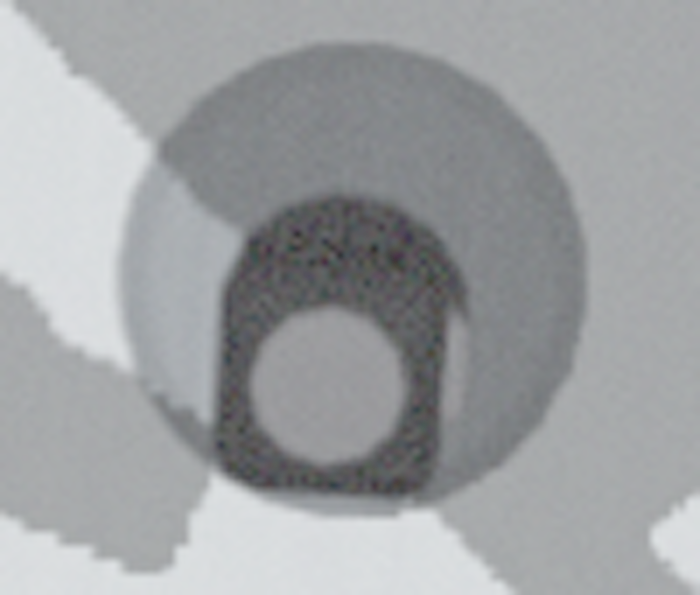

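View pics/s10z.png

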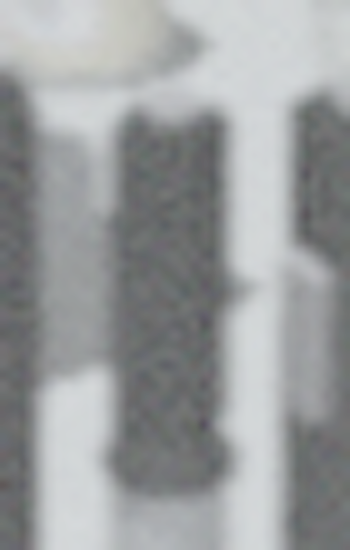

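Request:
move_arm([
  {"tx":0,"ty":-0.01,"tz":0,"turn":7},
  {"tx":-0.002,"ty":-0.02,"tz":0,"turn":14},
  {"tx":-0.004,"ty":-0.03,"tz":0,"turn":21},
  {"tx":-0.006,"ty":-0.043,"tz":0,"turn":28},
  {"tx":-0.006,"ty":-0.043,"tz":0,"turn":35},
  {"tx":-0.006,"ty":-0.043,"tz":0,"turn":42},
  {"tx":-0.006,"ty":-0.043,"tz":0,"turn":49},
  {"tx":-0.006,"ty":-0.043,"tz":0,"turn":56},
  {"tx":-0.006,"ty":-0.043,"tz":0,"turn":63},
  {"tx":-0.006,"ty":-0.043,"tz":0,"turn":70},
  {"tx":-0.006,"ty":-0.043,"tz":0,"turn":77},
  {"tx":-0.006,"ty":-0.043,"tz":0,"turn":84},
  {"tx":-0.006,"ty":-0.043,"tz":0,"turn":90},
  {"tx":-0.006,"ty":-0.043,"tz":0,"turn":90},
  {"tx":-0.006,"ty":-0.043,"tz":0,"turn":90},
])

```text
time_s: 11.67
eef_pos: [0.4975, -0.2554, 0.3328]
eef_rot: [-0.0, 0.736, -0.677, -0.001]
wrist_force: [0.8, -1.3, 0.0]
opening: 0.696
```

```bash
python3 - <<'E'
from h import *
np.set_printoptions(precision=4,suppress=True)
o=get_obs(); r=Rq(o['eef_rot']); print(o['eef_pos'],o['opening'],o['wrist_force'],np.degrees(np.arctan2(r[1,0],r[0,0])));  p,d,c=snap('wrist','w11'); snap('side','s11')
E
```

```text
[ 0.4975 -0.2554  0.3328] 0.6962247127124136 [ 0.8336 -1.2914  0.0107] -85.17449790866844
```

View pics/w11.png

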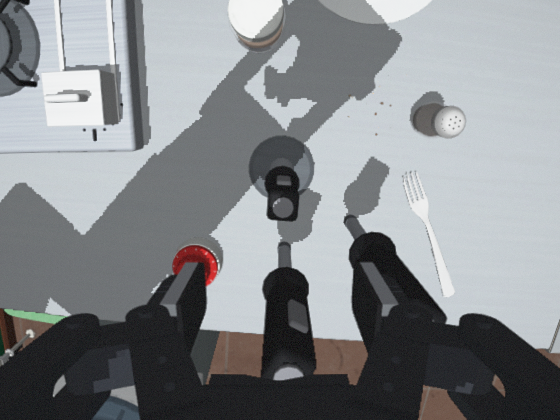

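View pics/s11.png

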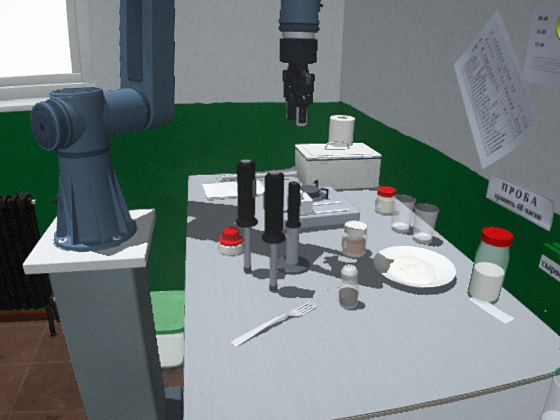

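```bash
python3 - <<'E'
from h import *
np.set_printoptions(precision=4,suppress=True)
c=Cam('wrist')
g=cv2.cvtColor(c.p,cv2.COLOR_RGB2HSV)
z=cv2.resize(c.p[125:230,235:330],None,fx=6,fy=6,interpolation=cv2.INTER_CUBIC)
cv2.imwrite('pics/w11z.png',np.clip(255*(z/255.)**.45,0,255).astype(np.uint8)[:,:,::-1])
print(c.plane([[283,206]],.208),c.plane([[281,167]],.01))
P=c.cloud(); m=(P[...,2]>.2)&(P[...,2]<.215)&(np.hypot(P[...,0]-.4965,P[...,1]+.257)<.03)
u=np.argwhere(m)[:,::-1]; r=cv2.minAreaRect(u.astype(np.float32)); print(r,len(u)); print(P[m].mean(0))
E
```

```text
[[ 0.497  -0.2589  0.208 ]] [[ 0.4984 -0.2583  0.01  ]]
((282.1646728515625, 204.85882568359375), (31.44556427001953, 30.985387802124023), 4.398705005645752) 937
[ 0.4972 -0.2582  0.2058]
```

View pics/w11z.png

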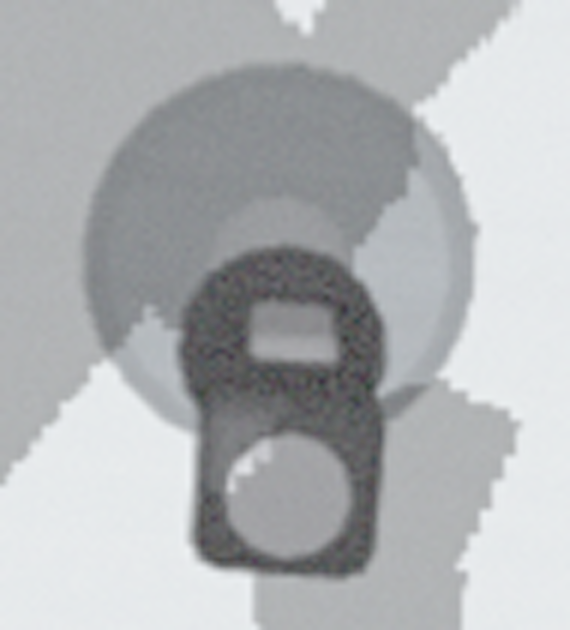

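Request:
move_arm([
  {"tx":0.0025,"ty":0,"tz":0.02,"turn":4},
  {"tx":0.0025,"ty":0,"tz":0.05,"turn":4},
  {"tx":0.0025,"ty":0,"tz":0.08,"turn":4},
  {"tx":0.0025,"ty":0,"tz":0.1,"turn":4},
  {"tx":0.0025,"ty":0,"tz":0.1,"turn":4},
  {"tx":0.0025,"ty":0,"tz":0.1,"turn":4},
])

```text
time_s: 12.27
eef_pos: [0.4968, -0.2591, 0.2325]
eef_rot: [0.0, 0.711, -0.703, -0.001]
wrist_force: [0.5, -0.1, 0.3]
opening: 0.699
```

```bash
python3 - <<'E'
from h import *
np.set_printoptions(precision=4,suppress=True)
o=get_obs(); r=Rq(o['eef_rot']); print(o['eef_pos'],o['opening'],o['wrist_force'],np.degrees(np.arctan2(r[1,0],r[0,0])));  p,d,c=snap('wrist','w12')
E
```

```text
[ 0.4968 -0.2591  0.2325] 0.6988040483812427 [ 0.4918 -0.065   0.3472] -89.4070686922333
```

View pics/w12.png

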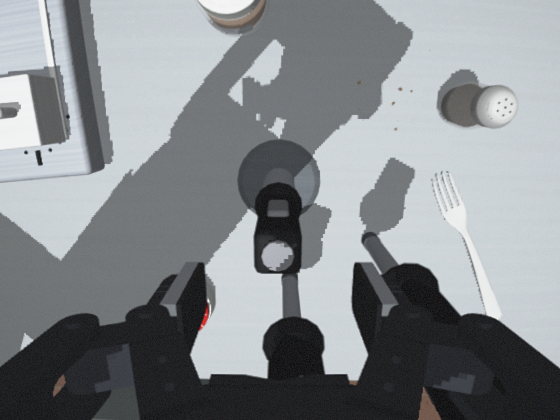

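Request:
move_arm([
  {"tx":0,"ty":0,"tz":0.025,"turn":0},
  {"tx":0,"ty":0,"tz":0.05,"turn":0},
  {"tx":0,"ty":0,"tz":0.075,"turn":0},
  {"tx":0,"ty":0,"tz":0.085,"turn":0},
  {"tx":0,"ty":0,"tz":0.085,"turn":0},
  {"tx":0,"ty":0,"tz":0.085,"turn":0},
])

```text
time_s: 12.82
eef_pos: [0.498, -0.2604, 0.1499]
eef_rot: [-0.0, 0.71, -0.704, 0.001]
wrist_force: [0.6, 0.8, 0.9]
opening: 0.697
```

Request:
move_arm([
  {"tx":0,"ty":0,"tz":0,"turn":0},
  {"tx":0,"ty":0,"tz":0,"turn":0},
  {"tx":0,"ty":0,"tz":0,"turn":0},
  {"tx":0,"ty":0,"tz":0,"turn":0},
  {"tx":0,"ty":0,"tz":0,"turn":0},
  {"tx":0,"ty":0,"tz":0,"turn":0},
], gripper=0)

```text
time_s: 13.32
eef_pos: [0.498, -0.2603, 0.1498]
eef_rot: [-0.0, 0.71, -0.704, 0.001]
wrist_force: [-1.0, 1.9, 5.9]
opening: 0.279
```

```bash
python3 - <<'E'
from h import *
np.set_printoptions(precision=4,suppress=True)
o=get_obs(); r=Rq(o['eef_rot']); print(o['eef_pos'],o['opening'],o['wrist_force'],np.degrees(np.arctan2(r[1,0],r[0,0])));  p,d,c=snap('wrist','w13');snap('side','s13')
E
```

```text
[ 0.498  -0.2603  0.1498] 0.27875354765917965 [-0.977   1.9497  5.9157] -89.4996817490241
```

View pics/w13.png

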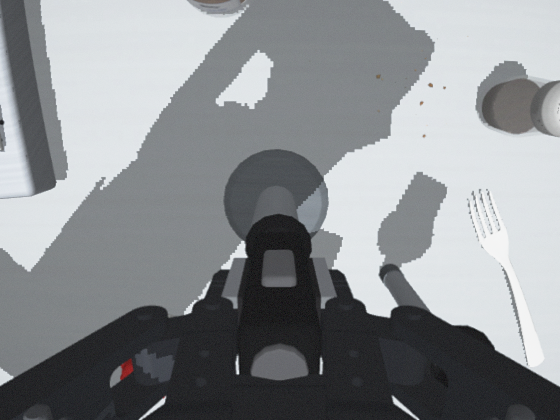

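View pics/s13.png

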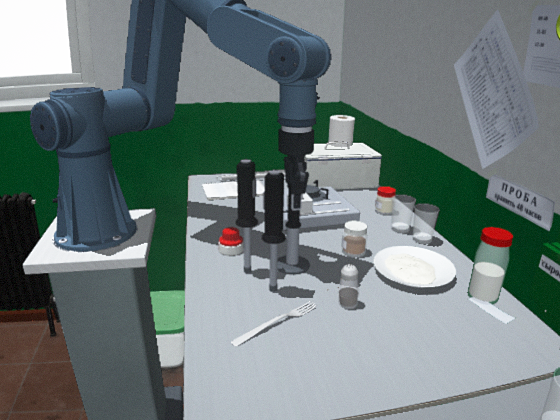

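Request:
move_arm([
  {"tx":0,"ty":0,"tz":-0.01,"turn":0},
  {"tx":0,"ty":0,"tz":-0.025,"turn":0},
  {"tx":0,"ty":0,"tz":-0.04,"turn":0},
  {"tx":0,"ty":0,"tz":-0.055,"turn":0},
  {"tx":0,"ty":0,"tz":-0.07,"turn":0},
  {"tx":0,"ty":0,"tz":-0.079,"turn":0},
  {"tx":0,"ty":0,"tz":-0.079,"turn":0},
  {"tx":0,"ty":0,"tz":-0.079,"turn":0},
])

```text
time_s: 14.08
eef_pos: [0.4972, -0.2599, 0.2275]
eef_rot: [0.0, 0.71, -0.704, 0.0]
wrist_force: [1.2, 0.2, -1.1]
opening: 0.273
```

```bash
python3 - <<'E'
from h import *
np.set_printoptions(precision=4,suppress=True)
o=get_obs(); r=Rq(o['eef_rot']); print(o['eef_pos'],o['opening'],o['wrist_force'],o['torque'],np.degrees(np.arctan2(r[1,0],r[0,0])));  p,d,c=snap('wrist','w14');p,d,c=snap('side','s14')
cv2.imwrite('pics/s14z.png',cv2.resize(p[100:300,200:400],None,fx=3,fy=3,interpolation=cv2.INTER_CUBIC)[:,:,::-1])
E
```

```text
[ 0.4972 -0.2599  0.2275] 0.2731649274820417 [ 1.2061  0.2351 -1.0596] [-0.0166 -0.0466 -0.0049] -89.50091231397677
```

View pics/s14z.png

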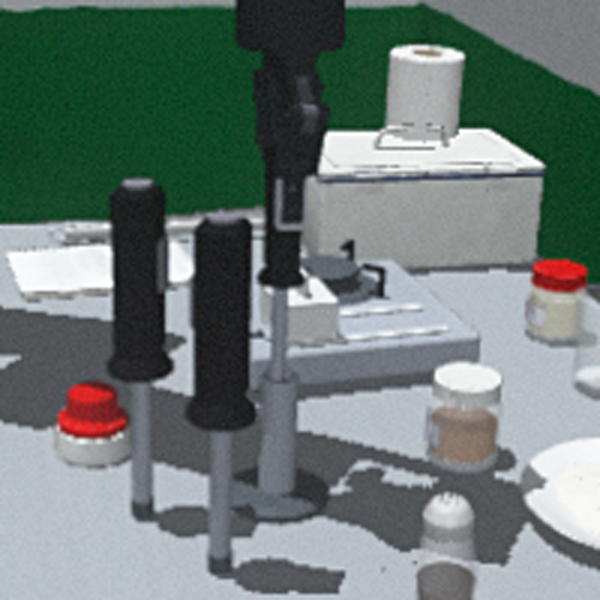

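Request:
move_arm([
  {"tx":0,"ty":-0.006,"tz":0,"turn":0},
  {"tx":0,"ty":-0.012,"tz":0,"turn":0},
  {"tx":0,"ty":-0.018,"tz":0,"turn":0},
  {"tx":0,"ty":-0.024,"tz":0,"turn":0},
  {"tx":0,"ty":-0.03,"tz":0.001,"turn":0},
  {"tx":0,"ty":-0.036,"tz":0.002,"turn":0},
  {"tx":0,"ty":-0.041,"tz":0.003,"turn":0},
  {"tx":0,"ty":-0.041,"tz":0.003,"turn":0},
])

```text
time_s: 14.85
eef_pos: [0.539, -0.2592, 0.2237]
eef_rot: [-0.0, 0.71, -0.704, -0.0]
wrist_force: [-3.9, 0.2, -2.4]
opening: 0.271
```

```bash
python3 - <<'E'
from h import *
np.set_printoptions(precision=4,suppress=True)
o=get_obs(); r=Rq(o['eef_rot']); print(o['eef_pos'],o['opening'],o['wrist_force'],o['torque'],np.degrees(np.arctan2(r[1,0],r[0,0])));  p,d,c=snap('wrist','w15');p,d,c=snap('side','s15')
cv2.imwrite('pics/s15z.png',cv2.resize(p[100:300,200:400],None,fx=3,fy=3,interpolation=cv2.INTER_CUBIC)[:,:,::-1])
E
```

```text
[ 0.539  -0.2592  0.2237] 0.27099352078503497 [-3.8535  0.2222 -2.4399] [ 0.251   1.0034 -0.0434] -89.47189732147655
```

View pics/s15z.png

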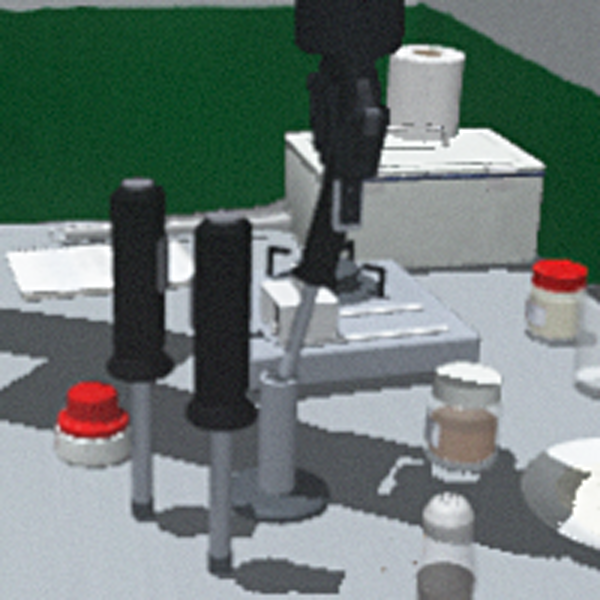

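Request:
move_arm([
  {"tx":0,"ty":-0.006,"tz":0.0015,"turn":0},
  {"tx":0,"ty":-0.012,"tz":0.0035,"turn":0},
  {"tx":0,"ty":-0.018,"tz":0.006,"turn":0},
  {"tx":0,"ty":-0.024,"tz":0.008,"turn":0},
  {"tx":0,"ty":-0.03,"tz":0.0105,"turn":0},
  {"tx":0,"ty":-0.035,"tz":0.013,"turn":0},
  {"tx":0,"ty":-0.041,"tz":0.0165,"turn":0},
  {"tx":0,"ty":-0.047,"tz":0.0205,"turn":0},
  {"tx":0,"ty":-0.053,"tz":0.025,"turn":0},
  {"tx":0,"ty":-0.059,"tz":0.029,"turn":0},
  {"tx":0,"ty":-0.063,"tz":0.0325,"turn":0},
  {"tx":0,"ty":-0.067,"tz":0.0356,"turn":0},
  {"tx":0,"ty":-0.067,"tz":0.0356,"turn":0},
  {"tx":0,"ty":-0.067,"tz":0.0356,"turn":0},
])

```text
time_s: 16.12
eef_pos: [0.605, -0.2586, 0.1877]
eef_rot: [0.0, 0.71, -0.704, -0.001]
wrist_force: [-2.1, 0.8, -1.1]
opening: 0.273
```

```bash
python3 - <<'E'
from h import *
np.set_printoptions(precision=4,suppress=True)
o=get_obs(); r=Rq(o['eef_rot']); print(o['eef_pos'],o['opening'],o['wrist_force'],o['torque'],np.degrees(np.arctan2(r[1,0],r[0,0])));  p,d,c=snap('wrist','w16');p,d,c=snap('side','s16')
cv2.imwrite('pics/s16z.png',cv2.resize(p[100:300,200:400],None,fx=3,fy=3,interpolation=cv2.INTER_CUBIC)[:,:,::-1])
E
```

```text
[ 0.605  -0.2586  0.1877] 0.2731151007924173 [-2.1142  0.797  -1.1264] [-0.0184  0.5018 -0.0242] -89.49262352590546
```

View pics/s16z.png

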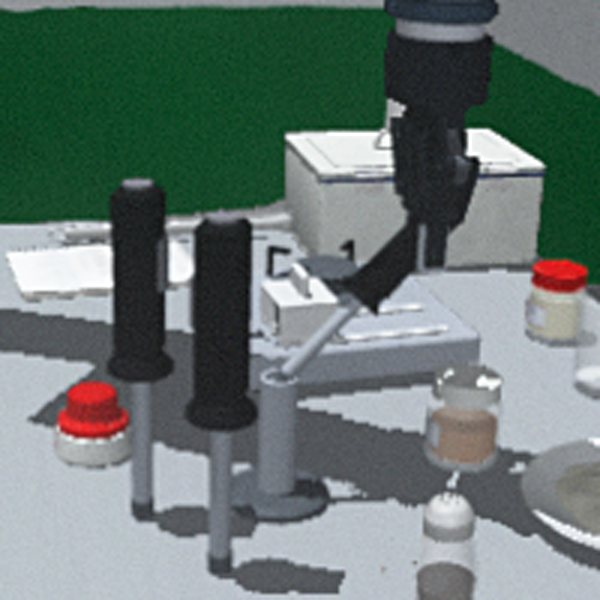

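Request:
move_arm([
  {"tx":0,"ty":-0.01,"tz":-0.012,"turn":0},
  {"tx":0,"ty":-0.02,"tz":-0.03,"turn":0},
  {"tx":0,"ty":-0.02,"tz":-0.05,"turn":0},
  {"tx":0,"ty":-0.02,"tz":-0.07,"turn":0},
  {"tx":0,"ty":-0.02,"tz":-0.08,"turn":0},
  {"tx":0,"ty":-0.02,"tz":-0.08,"turn":0},
  {"tx":0,"ty":-0.02,"tz":-0.08,"turn":0},
])

```text
time_s: 16.8
eef_pos: [0.6254, -0.2588, 0.2689]
eef_rot: [-0.0, 0.71, -0.704, 0.001]
wrist_force: [0.3, -0.0, -1.1]
opening: 0.275
```

```bash
python3 - <<'E'
from h import *
np.set_printoptions(precision=4,suppress=True)
o=get_obs(); r=Rq(o['eef_rot']); print(o['eef_pos'],o['opening'],o['wrist_force'],o['torque'],o['q'],np.degrees(np.arctan2(r[1,0],r[0,0])));  p,d,c=snap('wrist','w17');snap('scene','c17');p,d,c=snap('side','s17')
z=p[60:280,220:460]
cv2.imwrite('pics/s17z.png',cv2.resize(z,None,fx=2.7,fy=2.7,interpolation=cv2.INTER_CUBIC)[:,:,::-1])
s=Cam('side'); P=s.cloud()
g=P[0:420:1]; m=(g[...,2]>.12)&(g[...,0]>.5)&(g[...,1]>.05)&(g[...,2]<.4)&(g[...,0]<1.3)
q=g[m]; print('side tall stuff',q.min(0),q.max(0), np.percentile(q,[2,98],axis=0))
E
```

```text
[ 0.6254 -0.2588  0.2689] 0.27523409617519057 [ 0.3259 -0.0116 -1.1116] [ 0.0053  0.0012 -0.0424] [-0.5674  0.3779  1.2859  0.0003  1.4763  0.9947] -89.50415076073912
side tall stuff [0.5  0.05 0.12] [0.9656 0.8594 0.4   ] [[0.516  0.0656 0.1216]
 [0.9623 0.8489 0.3938]]
```

View pics/s17z.png

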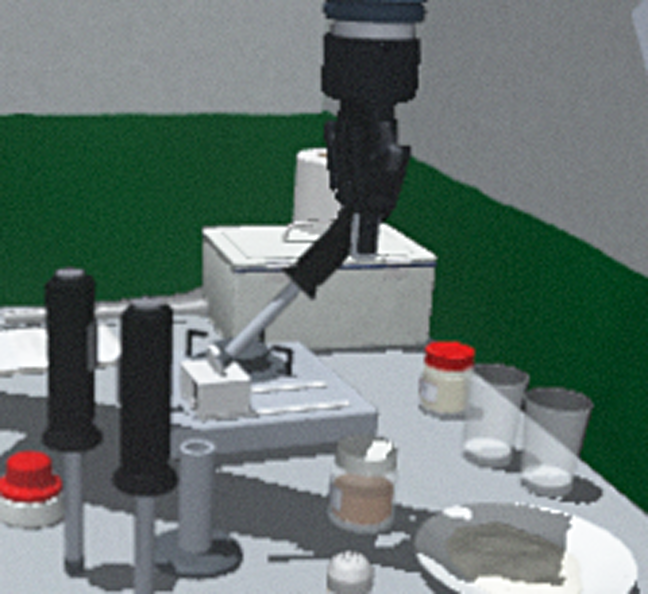

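View pics/c17.png

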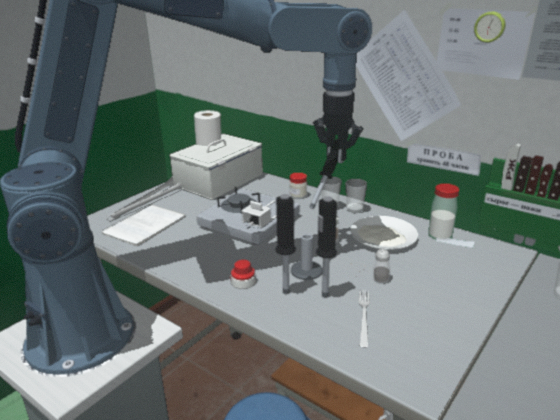

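```bash
cat > lt.py <<'E'
from h import *
np.set_printoptions(precision=4,suppress=True)
def seg(cam,tip,G):
    c=Cam(cam); P=c.cloud(); tip=np.array(tip);G=np.array(G)
    a=(G-tip);L=np.linalg.norm(a);a=a/L
    w=P-tip; t=w@a; r=np.linalg.norm(w-t[...,None]*a,axis=-1)
    m=(t>-.03)&(t<.085)&(r<.02)
    q=P[m]; px=np.argwhere(m)[:,::-1].astype(float)
    return c,q,px,t[m]
def meas(cam,tip,G):
    c,q,px,t=seg(cam,tip,G)
    v,x0=None,None
    l=cv2.fitLine(q.astype(np.float32),cv2.DIST_HUBER,0,.001,.001).ravel(); d=l[:3]
    if d[2]<0:d=-d
    s=(q-l[3:])@d
    print(cam,len(q),'dir',d,'elev',np.degrees(np.arcsin(d[2])),'azim',np.degrees(np.arctan2(d[1],d[0])),'low end',l[3:]+d*np.percentile(s,1),'min px',px[np.argsort(s)[:3]].tolist())
E
python3 - <<'E'
from lt import *
G=np.array([.6254,-.2588,.2689+.0187]); tip=G-.152*np.array([.707,0,.707]); print(tip)
meas('side',tip,G); meas('scene',tip,G)
s=Cam('side'); P=s.cloud()
for px in [(300,146),(340,150),(380,157),(340,175)]: print(px,P[px[1],px[0]])
E
```

```text
[ 0.5179 -0.2588  0.1801]
side 233 dir [ 0.6916 -0.0012  0.7222] elev 46.23924 azim -0.1031231 low end [ 0.5114 -0.2635  0.178 ] min px [[302.0, 196.0], [299.0, 193.0], [301.0, 195.0]]
scene 176 dir [ 0.7005 -0.0265  0.7132] elev 45.493103 azim -2.1637259 low end [ 0.5108 -0.2608  0.1818] min px [[310.0, 207.0], [311.0, 208.0], [309.0, 207.0]]
(300, 146) [0.6687 0.404  0.1194]
(340, 150) [ 0.5939 -0.2672  0.2775]
(380, 157) [0.9226 0.2413 0.1136]
(340, 175) [0.7744 0.2335 0.0549]
```

Request:
move_arm([
  {"tx":-0.01,"ty":-0.003,"tz":0,"turn":0},
  {"tx":-0.03,"ty":-0.01,"tz":0,"turn":0},
  {"tx":-0.06,"ty":-0.02,"tz":0,"turn":0},
  {"tx":-0.09,"ty":-0.03,"tz":0,"turn":0},
  {"tx":-0.12,"ty":-0.04,"tz":0,"turn":0},
  {"tx":-0.15,"ty":-0.05,"tz":0,"turn":0},
  {"tx":-0.18,"ty":-0.06,"tz":0,"turn":0},
  {"tx":-0.21,"ty":-0.07,"tz":0,"turn":0},
  {"tx":-0.24,"ty":-0.08,"tz":0,"turn":0},
  {"tx":-0.27,"ty":-0.09,"tz":0,"turn":0},
  {"tx":-0.3,"ty":-0.1,"tz":0,"turn":0},
  {"tx":-0.32,"ty":-0.106,"tz":0,"turn":0},
  {"tx":-0.335,"ty":-0.11,"tz":0,"turn":0},
  {"tx":-0.34,"ty":-0.11,"tz":0,"turn":0},
  {"tx":-0.34,"ty":-0.11,"tz":0,"turn":0},
  {"tx":-0.34,"ty":-0.11,"tz":0,"turn":0},
])

```text
time_s: 18.28
eef_pos: [0.7319, 0.0816, 0.2683]
eef_rot: [0.0, 0.71, -0.704, -0.0]
wrist_force: [0.5, -0.2, -1.2]
opening: 0.272
```

```bash
python3 - <<'E'
from lt import *
o=get_obs(); r=Rq(o['eef_rot']); print(o['eef_pos'],o['opening'],o['wrist_force'],np.degrees(np.arctan2(r[1,0],r[0,0])))
snap('wrist','w18');snap('scene','c18');p,d,c=snap('side','s18')
cv2.imwrite('pics/s18z.png',cv2.resize(p[60:260,260:460],None,fx=3,fy=3,interpolation=cv2.INTER_CUBIC)[:,:,::-1])
G=o['eef_pos']+[0,0,.0187]; tip=G-.153*np.array([.707,0,.707]); print(tip)
meas('side',tip,G); meas('scene',tip,G)
E
```

```text
[0.7319 0.0816 0.2683] 0.27160729064552686 [ 0.5483 -0.2389 -1.1516] -89.51344365511943
[0.6237 0.0816 0.1788]
side 123 dir [0.6907 0.0015 0.7231] elev 46.3114 azim 0.123114884 low end [0.6187 0.0755 0.1789] min px [[310.0, 154.0], [309.0, 153.0], [310.0, 153.0]]
scene 115 dir [0.69   0.0044 0.7238] elev 46.368362 azim 0.36775643 low end [0.6193 0.0776 0.1827] min px [[237.0, 164.0], [236.0, 164.0], [238.0, 165.0]]
```

View pics/s18z.png

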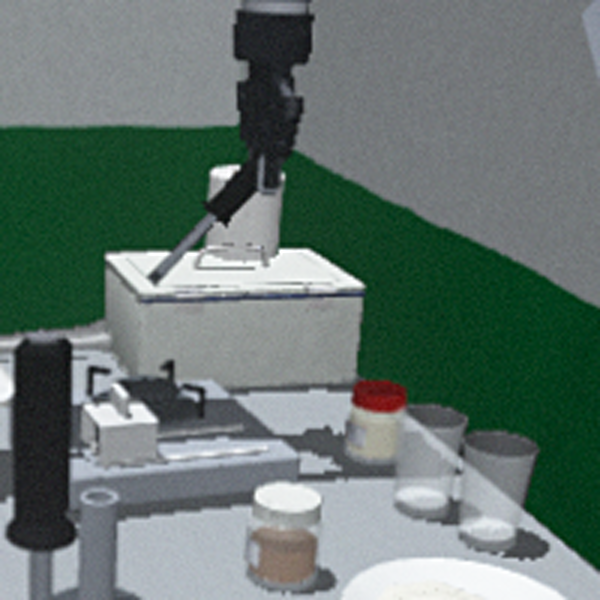

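View pics/w18.png

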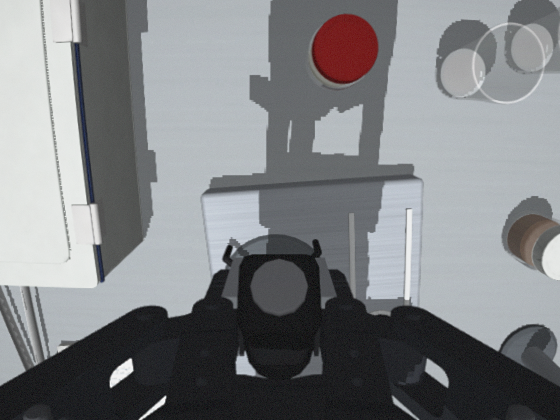

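View pics/c18.png

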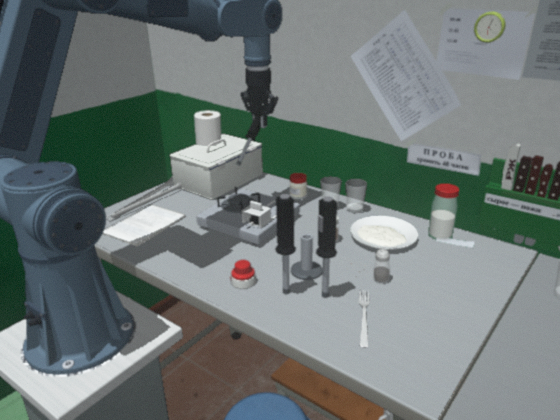

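```bash
python3 - <<'E'
from h import *
for n,b in [('side',(290,130,345,215)),('scene',(205,140,265,220))]:
    c=Cam(n); z=c.p[b[1]:b[3],b[0]:b[2]]; z=cv2.resize(z,None,fx=7,fy=7,interpolation=cv2.INTER_CUBIC); cv2.imwrite('pics/z_%s.png'%n,np.clip(255*(z/255.)**.6,0,255).astype(np.uint8)[:,:,::-1])
E
```

```text
(no output)
```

View pics/z_side.png

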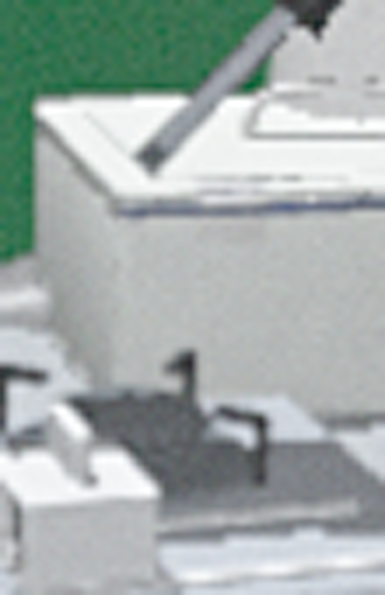

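View pics/z_scene.png

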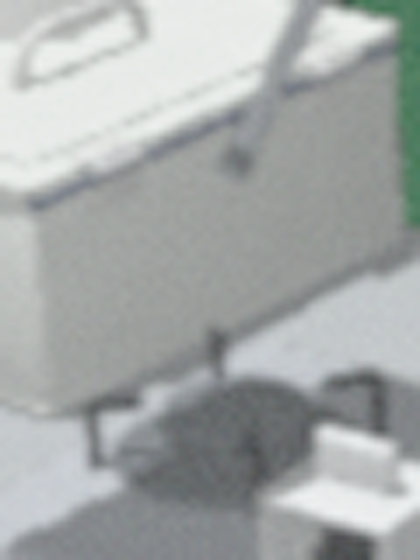

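```bash
cat >> lt.py <<'E'
def tri(uv1,c1,uv2,c2):
    a,b=Cam(c1),Cam(c2); r1=a.rays([uv1])[0]; r2=b.rays([uv2])[0]
    A=np.c_[r1,-r2]; t,_,_,_=np.linalg.lstsq(A,b.o-a.o,rcond=None); p=a.o+r1*t[0]; q=b.o+r2*t[1]; return (p+q)/2,np.linalg.norm(p-q)
E
python3 - <<'E'
from lt import *
print(tri((310.5,152.5),'side',(237.9,162.6),'scene'))
for n in ('side','scene'): print(n,Cam(n).proj([[.6205,.083,.07],[.6205,.083,.11],[.6205,.083,.18]]))
E
```

```text
(array([0.6229, 0.0782, 0.1832]), np.float64(0.005072324678505237))
side [[308.1313 187.0376]
 [308.6474 174.6549]
 [309.5668 152.3535]]
scene [[238.2129 197.3064]
 [237.4865 185.5759]
 [236.1649 164.3417]]
```

Request:
move_arm([
  {"tx":-0.002,"ty":0.003,"tz":0.01,"turn":0},
  {"tx":-0.002,"ty":0.003,"tz":0.025,"turn":0},
  {"tx":-0.002,"ty":0.003,"tz":0.04,"turn":0},
  {"tx":-0.002,"ty":0.003,"tz":0.055,"turn":0},
  {"tx":-0.002,"ty":0.003,"tz":0.065,"turn":0},
  {"tx":-0.002,"ty":0.003,"tz":0.069,"turn":0},
  {"tx":-0.002,"ty":0.003,"tz":0.069,"turn":0},
  {"tx":-0.002,"ty":0.003,"tz":0.069,"turn":0},
  {"tx":-0.002,"ty":0.003,"tz":0.069,"turn":0},
])

```text
time_s: 19.18
eef_pos: [0.7299, 0.0841, 0.201]
eef_rot: [-0.001, 0.71, -0.704, 0.001]
wrist_force: [-0.1, 1.5, -1.1]
opening: 0.272
```

```bash
python3 - <<'E'
from lt import *
o=get_obs(); print(o['eef_pos'],o['opening'],o['wrist_force'])
snap('scene','c19');p,d,c=snap('side','s19')
G=o['eef_pos']+[0,0,.0187]; tip=G-.1535*np.array([.695,0,.719]); print(tip)
meas('side',tip,G); meas('scene',tip,G)
for n,b in [('side',(290,130,345,215)),('scene',(205,140,265,220))]:
    c=Cam(n); z=c.p[b[1]:b[3],b[0]:b[2]]; z=cv2.resize(z,None,fx=7,fy=7,interpolation=cv2.INTER_CUBIC); cv2.imwrite('pics/y_%s.png'%n,np.clip(255*(z/255.)**.6,0,255).astype(np.uint8)[:,:,::-1])
E
```

```text
[0.7299 0.0841 0.201 ] 0.271887479654396 [-0.0517  1.4709 -1.09  ]
[0.6232 0.0841 0.1094]
side 115 dir [ 0.687  -0.0045  0.7266] elev 46.60455 azim -0.3731605 low end [0.6168 0.079  0.1109] min px [[309.0, 176.0], [308.0, 175.0], [307.0, 174.0]]
scene 105 dir [0.692  0.0072 0.7219] elev 46.211796 azim 0.59590137 low end [0.6172 0.0808 0.1153] min px [[237.0, 185.0], [236.0, 184.0], [238.0, 185.0]]
```

View pics/y_side.png

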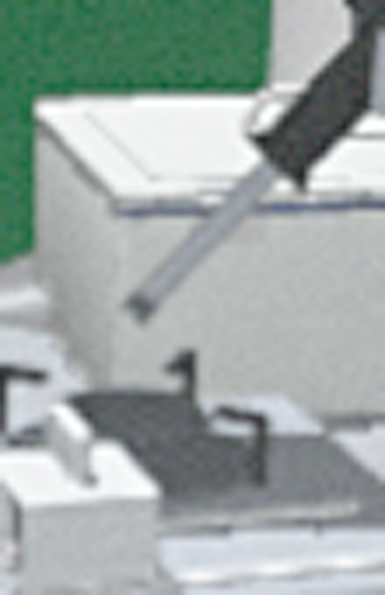

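View pics/y_scene.png

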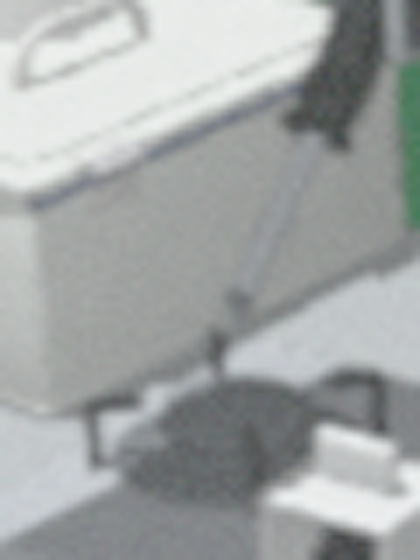

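View pics/s19.png

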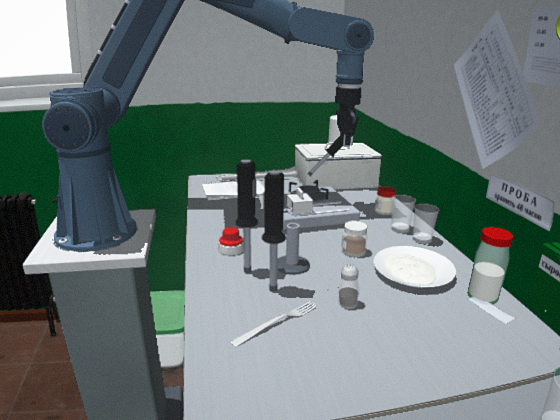

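Request:
move_arm([
  {"tx":0,"ty":0,"tz":0.003,"turn":0},
  {"tx":0,"ty":0,"tz":0.003,"turn":0},
  {"tx":0,"ty":0,"tz":0.003,"turn":0},
  {"tx":0,"ty":0,"tz":0.003,"turn":0},
  {"tx":0,"ty":0,"tz":0.003,"turn":0},
  {"tx":0,"ty":0,"tz":0.003,"turn":0},
])

```text
time_s: 19.78
eef_pos: [0.7292, 0.0843, 0.1967]
eef_rot: [-0.0, 0.71, -0.704, 0.0]
wrist_force: [0.2, 0.1, -1.1]
opening: 0.277
```

```bash
python3 - <<'E'
from lt import *
o=get_obs(); print(o['time_s'],o['eef_pos'],o['opening'],o['wrist_force'])
snap('scene','c20');snap('side','s20')
G=o['eef_pos']+[0,0,.0187]; tip=G-.1535*np.array([.695,0,.719]); print(tip)
meas('side',tip,G); meas('scene',tip,G)
print(tri((308.9,174.2),'side',(238.2,183),'scene'))
# hood roof points
for n in('side','scene'):
    P=Cam(n).cloud(); m=(abs(P[...,2]-.087)<.004)&(np.hypot(P[...,0]-.5647,P[...,1]+.0343)<.06); q=P[m]
    u=np.array([np.cos(.0794),np.sin(.0794)]); s=(q[:,:2]-[.5647,-.0343])@u; print(n,len(q),np.percentile(s,[2,50,98]))
# bystander before/after diff
for n in('side',):
    a=cv2.imread('pics/side0.png').astype(int); b=cv2.imread('pics/s20.png').astype(int)
    for nm,(x,y,w,h) in {'timer':(215,225,32,30),'salt':(338,262,22,48),'jar':(340,220,30,38)}.items(): print(nm,abs(a-b)[y:y+h,x:x+w].mean())
E
```

```text
19.7833 [0.7292 0.0843 0.1967] 0.27667781060372504 [ 0.2423  0.1166 -1.0719]
[0.6225 0.0843 0.1051]
side 115 dir [ 0.6852 -0.0067  0.7283] elev 46.747417 azim -0.5628276 low end [0.6169 0.0791 0.1075] min px [[307.0, 176.0], [309.0, 177.0], [308.0, 176.0]]
scene 107 dir [0.6488 0.0025 0.761 ] elev 49.55095 azim 0.22315992 low end [0.6019 0.0813 0.0896] min px [[239.0, 198.0], [236.0, 196.0], [237.0, 186.0]]
(array([0.6217, 0.081 , 0.1152]), np.float64(0.0064359306267838))
side 151 [-0.0291 -0.0054  0.0258]
scene 171 [-0.0293 -0.0092  0.0261]
timer 12.296527777777778
salt 4.2481060606060606
jar 7.152923976608188
```

```bash
python3 - <<'E'
import cv2,numpy as np
f=lambda n:cv2.resize(cv2.imread('pics/%s.png'%n)[210:320,205:375],None,fx=2.3,fy=2.3)
cv2.imwrite('pics/cmp.png',np.hstack([f('side0'),f('s20')]))
E
```

```text
(no output)
```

View pics/cmp.png

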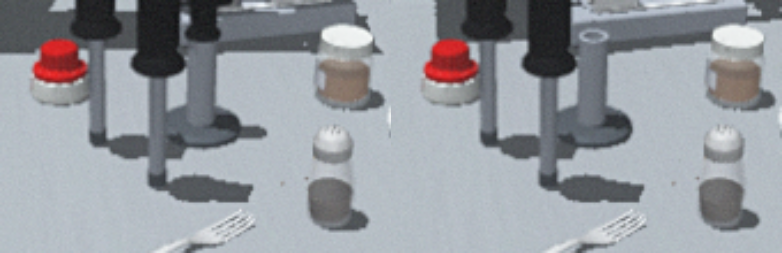

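Timer, jar and shaker stand where they did at the start; only the shadows have changed. Handing in.

```bash
python3 -c "
from bench import workorder; print(workorder.hand_in())"
```

```text
the job is handed in; nothing more can be done
None
```

The burner is ready to light, and I handed the job in at about 20 s with the lighter still held over it.

- **Knob:** I turned it by its bar. In a close wrist picture the pointer lines up with the long mark.
- **Hood:** I gripped it by the fin and slid it until it met its stop, where the force rose to about 12 N. Afterwards its roof measured centred over the knob to within about 2 mm.
- **Lighter:** I drew the small lighter up in its tube and, as the tool cannot tilt, pivoted it in the fingers against the tube's rim. I then lifted it clear and carried it over the burner.

**Last checks:**
- **Slant:** about 46–47° from horizontal in the side view. The last scene-camera fit read 49.6° because it picked up burner points; earlier scene fits read 45–46°.
- **Tip height:** estimates of the tip's height above the burner top disagreed: 3.5 cm from the arm's pose, 3.8 cm from side depth and 4.5 cm from the two views together. The mean is about 4 cm.
- **Tip position:** within about 3–4 mm of the middle of the burner head.
- **Contact:** the wrist force shows only the lighter's weight.
- **Bystanders:** the timer, jar and salt shaker stand where they did at the start.

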